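# Make up a smear kit and a biopsy kit

### The job

Make up the two sampling kits for the next farm visit: the smear kit (the larger tray) gets the slide box, the marker pen and the brown bottle, and the biopsy kit (the smaller tray) gets the forceps and the small white bottle. Each thing goes right down to the floor of the recess shaped for it, the slide box lid up and the bottles standing upright. Leave the large white bottle and the specimen pot standing where they are.

Things in the scene. Friction and masses are not known exactly. Their poses are not given: they have to be found in the camera images.
- smear_tray: Larger grey tray with 3 recesses (124 mm along x, 216 along y), fixed. Origin: centre of underside, z up. Recess floors 6 mm, walls 20 mm above bench. Recess centres (x, y mm): slide box slot (28, -28), 52 x 113; pen slot (-42, -28), 24 x 144, both long in y; round well for brown bottle (24, 68.5), inner diameter 64. Finger channel y -58 to 2: slot walls cut away there down to the floor.
- biopsy_tray: Smaller grey tray with 2 recesses and a blank paper label (116 mm along x, 200 along y), fixed. Origin: centre of underside, z up. Recess floors 6 mm, walls 20 mm above bench. Recess centres (x, y mm): forceps slot (-36, 22), 28 x 140, long in y; round well for small bottle (20, -64), inner diameter 56. Finger channel y -8 to 52: slot walls cut away there down to the floor.
- slide_case_mid (a point): Closed slide box, dark blue, lying lid up on the bench: 40 mm along its x, 101 mm along its y, 32 mm high, 0.12 kg; its lid is fixed shut. The point is its centre, 16 mm above its underside; z up. Take it across the 40 mm width. Either way round fits the slot.
- pen_mid (a point): Marker pen, white with a coloured cap, lying on the bench: 11 mm wide, 132 mm long along its y, 13 mm high, does not roll, 14 g. The point is half-way along it, 6 mm above its underside; z up. Either way round fits the slot.
- brown_bottle_mid (a point): Brown reagent bottle with an orange screw cap, standing: 52 mm diameter, 92 mm tall (straight-sided up to 58 mm, cap 32 mm diameter above 77 mm), about 0.17 kg. The point is on its axis, 46 mm above its underside; z up.
- tweezers_mid (a point): Slim steel forceps (tweezers) lying flat and closed: 16 mm wide at the middle, 128 mm long along its y, 10 mm high, 28 g, rigid. The point is half-way along, 5 mm above its underside; z up. Either way round fits the slot.
- small_bottle_mid (a point): The small white reagent bottle with a green screw cap and green label band, standing: 44 mm diameter, 80 mm tall (straight-sided up to 50 mm, cap 28 mm diameter above 67 mm), about 0.22 kg. The point is on its axis, 40 mm above its underside; z up.
- large_bottle_mid (a point): The large white reagent bottle with a blue screw cap, standing loose among the stock: 60 mm diameter, 107 mm tall. Not needed. The point is on its axis, 53 mm above its underside.
- pot_mid (a point): Specimen pot with a red screw lid, standing loose among the stock: 65 mm diameter, 74 mm tall. Not needed. The point is on its axis, 37 mm above its underside.

How it is judged:
By the outcome, as a careful person would: the job done as asked, in the order asked, and still so for the second after the job is handed in, with the robot touching nothing.
It also fails if it takes over 122 s, if anything falls off the work surface, if the arm or the gripper's body presses on something with over 40 N, if the wrist force passes 120 N, or if a joint passes its speed limit or range.

### The arm

A 6-joint arm with a two-finger parallel gripper is mounted at the origin on a cart in front of the work surface, level with it; the furniture and walls round the work are solid. World frame = base frame: x ahead of the robot, y to its left, z up, the work surface at z = 0. Lengths are in m, angles in degrees, forces in N, time in s.
With the tool pointing down it reaches from about 0.4 to 0.825 m from the base axis. Payload 7 kg.
Tool frame: the origin (TCP) lies on the centre line of the jaws, within the pads' length; the fingertips stand 14 mm ahead of it and the grasp point (between the pads) lies 5 mm behind it; z points along the fingers, y is the direction in which the jaws open and shut (so a half turn about z gives the same grasp; the last joint's range is limited). The gripper opens to 88 mm and grips with 3 to 60 N. Pads are 19 mm wide; open, the fingers measure 130 mm over their backs; the gripper's body (78 mm by 193 mm) begins 47 mm behind the grasp point.
Start: joints at [88.299, 20.546, 0.682, 0, -70.136, -16.507], TCP at [0.211, 0.641, 0.21] pointing down, gripper open.
Joint ranges: [-176.03, 176.03], [-82.01, 121.73], [-58.28, 71.71], [-173.87, 95.51], [-174.79, -0.11], [-173.66, 173.66]. Speed limits (degrees/s): [136.94, 136.94, 172.46, 180, 180, 180].

### API

Orientations are given as [roll, pitch, yaw] about the fixed x, y, z axes, in that order (R = Rz(yaw) Ry(pitch) Rx(roll)).
In Python, from cell import telemetry, vision, job_done gives the robot as it stands.
- The arm moves only by the shell command python3 -m inch 'ROWS'. ROWS is JSON, a list that holds one entry, the list of rows, each a list of 7 numbers: the shift along the tool's x, y, z in mm, then the turn, a rotation vector about the tool's x, y, z in degrees, then the gripper command: -1 is shut, 1 is fully open, values between are in proportion. In form: [[[tx, ty, tz, rx, ry, rz, jaw], ...]]. A call has exactly 5 rows; each row shifts and turns the commanded pose from where the row before left it, along the tool's axes as they then stand; what a row does not reach is not made up. A row lasts 1/8 s, in which the tool goes at most 62.5 mm and 10.7 degrees, less where a joint would pass 70% of its speed; a pose out of reach is approached as far as the arm can. A call with a gripper value outside its range is refused whole. The fingers move at their own pace and stop on an object; the grip force is fixed at half the most. Time passes only in rows, so rows that do not move let the fingers close, or fill a call up. It gives the time, the measured TCP pose, the force and the opening at its end, in the units of the state.
- telemetry.read_state(): the state, without advancing time (a new reading comes with each control period).
- vision.camera(name): name is "side" or "top" or "wrist"; returns a dict with "color" (400x640x3 uint8, red, green, blue), "K" (3x3 intrinsics, pixels), "D" ([k1, k2, p1, p2, k3] as OpenCV has them; the pictures are not rectified), "cam_to_world" (4x4, takes a point from camera to world coordinates). Camera axes: x right, y up, looking along -z (the intrinsics and any distortion apply to the point x, -y, -z); pixel columns grow to the right and rows downward; lengths in m; the calibration is good to about 2 mm. A picture is of the moment at which its call begins. There is no depth.
- job_done(): hands the job in, once; it reports no verdict.
The state is a dict: "t": time; "joint_pos": joint angles; "joint_vel": joint speeds; "joint_efforts": joint torques, N m; "tcp_pos": TCP position; "eef_rot": TCP orientation; "contact_force": force on the tool from outside, world axes, zero at the start; "moment": the same for the moment, N m; "opening": finger opening in m.
Only numpy, scipy, OpenCV 4.12 (cv2) and the standard library are available. Lean on these libraries where they do the work, as an engineer would, in place of code of your own. Each camera call takes 0.05 s, during which the arm holds its last target. There are 200 camera calls.

## Working session

There is one attempt and no reset: what is moved stays moved. The work goes in short steps, Python scripts to look and compute and a shell command to move; the robot and the scene stay as the last step left them, time stands still between calls to the robot, and variables do not carry over. Pictures are saved under pics/ and viewed, about 12 in all and at most 16, crops included, and the job is handed in when it is done.

```bash
mkdir -p pics; ls
cat > h.py <<'E'
import numpy as np, cv2
from scipy.spatial.transform import Rotation as R
from cell import telemetry, vision, job_done
def snap(n,f=None):
    c=vision.camera(n)
    np.savez('last_%s.npz'%n,**{k:np.array(v) for k,v in c.items()})
    if f: cv2.imwrite('pics/'+f,c['color'][:,:,::-1])
    return c
def load(n): return dict(np.load('last_%s.npz'%n))
def ray(c,uv):
    p=cv2.undistortPoints(np.array([[uv]],float),np.array(c['K'],float),np.array(c['D'],float))[0,0]
    T=np.array(c['cam_to_world']); return T[:3,3],T[:3,:3]@np.array([p[0],-p[1],-1])
def px2w(c,uv,z):
    o,d=ray(c,uv); return (o+d*(z-o[2])/d[2])
def w2px(c,P):
    T=np.array(c['cam_to_world']); q=(np.atleast_2d(P)-T[:3,3])@T[:3,:3]; q=q*[1,-1,-1]
    return cv2.projectPoints(q,np.zeros(3),np.zeros(3),np.array(c['K'],float),np.array(c['D'],float))[0][:,0]
E
python3 - <<'E'
from h import *
for n in('side','top','wrist'):
    c=snap(n,n+'0.png'); print(n,np.round(c['K'],1).tolist(),c['D'],np.round(c['cam_to_world'],3).tolist())
print(telemetry.read_state())
E
```

```text
pics
side [[408.1, 0.0, 319.3], [0.0, 408.1, 200.2], [0.0, 0.0, 1.0]] [-0.00667478  0.          0.          0.          0.        ] [[0.999, 0.004, -0.039, 0.476], [-0.037, 0.456, -0.889, -0.92], [0.014, 0.89, 0.455, 0.519], [0.0, 0.0, 0.0, 1.0]]
top [[453.6, 0.0, 319.4], [0.0, 453.6, 206.1], [0.0, 0.0, 1.0]] [-0.11213952  0.          0.          0.          0.        ] [[-0.003, 0.995, -0.104, 0.405], [-1.0, -0.004, -0.002, -0.007], [-0.002, 0.104, 0.995, 1.263], [0.0, 0.0, 0.0, 1.0]]
wrist [[290.5, 0.0, 320.1], [0.0, 290.5, 197.8], [0.0, 0.0, 1.0]] [-0.02711799  0.          0.          0.          0.        ] [[-0.313, 0.904, 0.291, 0.291], [-0.95, -0.299, -0.093, 0.615], [0.003, -0.306, 0.952, 0.385], [0.0, 0.0, 0.0, 1.0]]
{'t': 0.15, 'joint_pos': array([ 8.82983048e+01,  2.05821397e+01,  6.46716935e-01, -1.34545753e-02,
       -7.01365356e+01, -1.65086670e+01]), 'joint_vel': array([-0.02146304, -0.19388722,  0.11095144,  0.16970524, -0.0541    ,
        0.0965199 ]), 'joint_efforts': array([-1.04490889e-03, -5.83276641e+01,  2.93291420e+01,  7.00119674e+00,
        8.77885264e-03, -1.05330878e-04]), 'tcp_pos': array([0.21083566, 0.64082339, 0.20954692]), 'eef_rot': array([ 1.79927413e+02, -8.32089809e-03, -1.82149365e+01]), 'contact_force': array([-0.16713346, -0.09585466, -0.01879736]), 'moment': array([-0.04005249, -0.03221892,  0.04054183]), 'opening': 0.087293929797399}
```

View pics/top0.png

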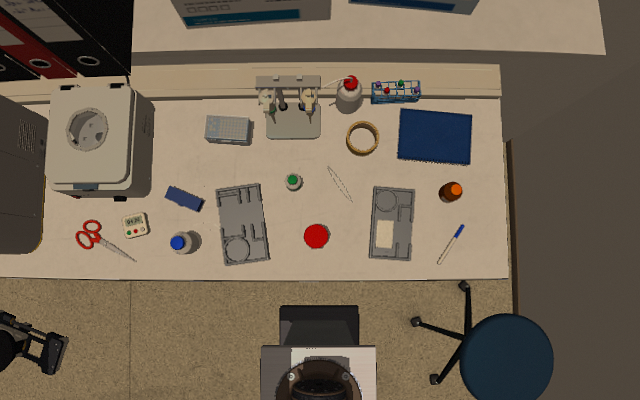

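View pics/side0.png

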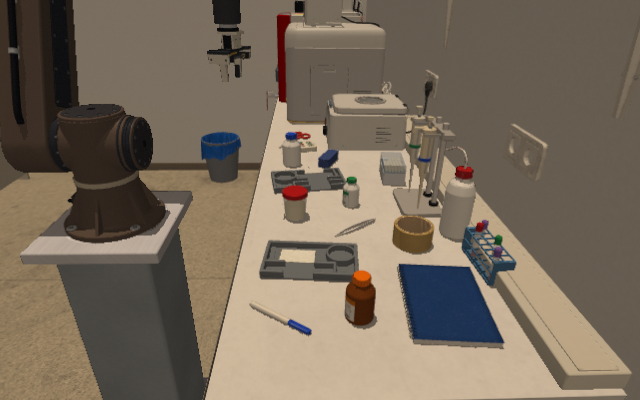

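Top view: slide box at (184,199), large bottle (180,242), smear tray (242,224), small bottle (293,182), pot (316,236), forceps (340,184), biopsy tray (392,222), brown bottle (452,190), pen (450,244). The side view confirms it. Next I'll take an enlarged crop to get outlines.

Run:
```python
from h import *
c=load('top')
im=c['color'][160:280,150:480,::-1]
im=cv2.resize(im[:, :],None,fx=2.4,fy=2.4,interpolation=cv2.INTER_CUBIC)
a=c['color'][165:275,155:315,::-1];b=c['color'][165:275,320:480,::-1]
f=lambda q:cv2.resize(q,None,fx=5,fy=5,interpolation=cv2.INTER_CUBIC)
cv2.imwrite('pics/topL.png',f(a));cv2.imwrite('pics/topR.png',f(b))
for n,uv,z in [('slide',(184,199),.032),('smallcap',(293,182),.08),('tw',(340,184),.005),('brown',(453,190),.092),('pen',(450,244),.006)]:
    print(n,np.round(px2w(c,uv,z),3))
```

```text
slide [0.555 0.369 0.032]
smallcap [0.594 0.064 0.08 ]
tw [ 0.599 -0.063  0.005]
brown [ 0.569 -0.357  0.092]
pen [ 0.43  -0.369  0.006]
```

View pics/topL.png

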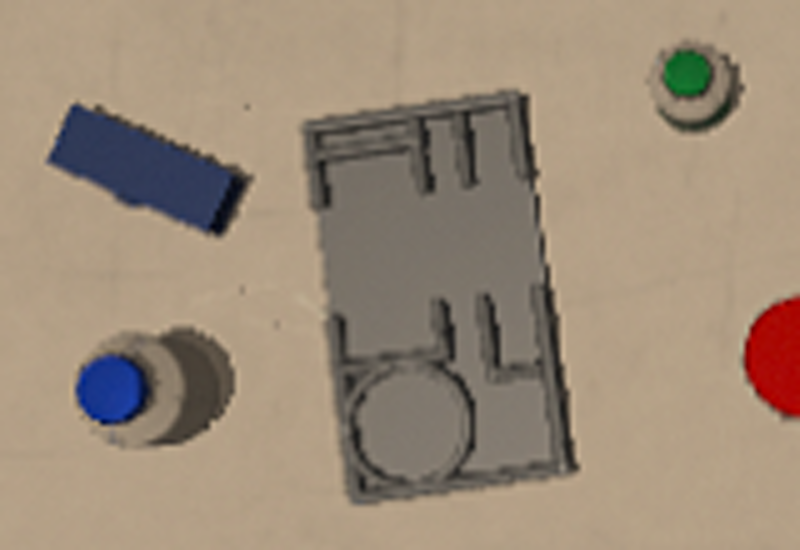

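View pics/topR.png

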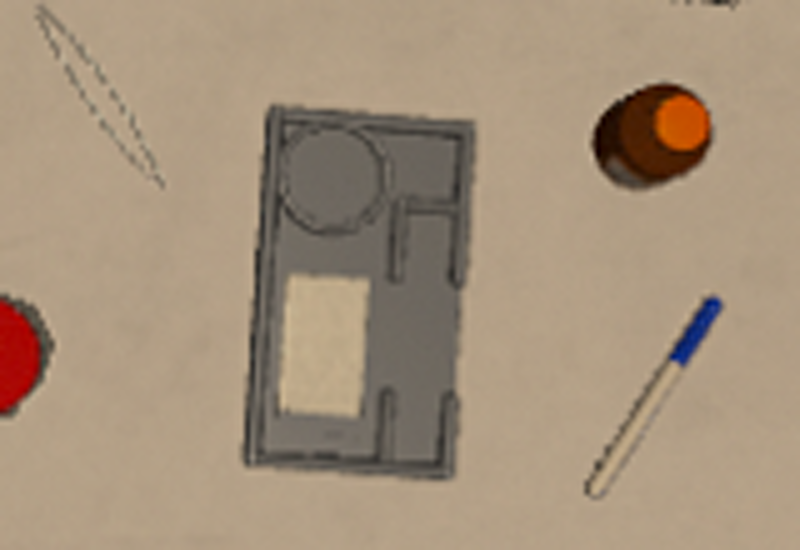

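The left crop shows the smear tray with its well toward the robot (yaw ≈ 90+), and the slide box turned. The right crop shows the biopsy tray with its well on the far side, the forceps, the pen and the brown bottle. I'll compute poses and plan the grasps from these.

```bash
cat > fit.py <<'E'
from h import *
from scipy.optimize import least_squares
c=load('top')
U=lambda off,p:(np.array(off)+(np.array(p,float)+.5)/5-.5)
L=(155,165);Rr=(320,165)
def fitrect(off,pts,loc,z):
    W=np.array([px2w(c,U(off,p),z)[:2] for p in pts]);loc=np.array(loc,float)
    M=lambda s:loc@np.array([[np.cos(s[2]),np.sin(s[2])],[-np.sin(s[2]),np.cos(s[2])]])+s[:2]
    best=min((least_squares(lambda s:(M(s)-W).ravel(),[*W.mean(0),t]) for t in(0,1.57,3.1,-1.57)),key=lambda r:r.cost)
    return best.x,np.abs(best.fun).max()
rect=lambda a,b:[(s*a/2,t*b/2) for s,t in((1,-1),(-1,-1),(-1,1),(1,1))]
P={}
for n,off,pts,loc,z in [('smear',L,[(303,122),(525,92),(570,468),(352,500)],rect(.124,.216),.02),
 ('biopsy',Rr,[(272,106),(475,122),(453,478),(247,464)],rect(.116,.2),.02),
 ('slide',L,[(75,103),(50,160),(214,234),(238,172)],rect(.04,.101)[0:1]+rect(.04,.101)[1:2]+rect(.04,.101)[2:],.032),
 ('tw',Rr,[(40,8),(163,187)],[(0,-.064),(0,.064)],.005),('pen',Rr,[(715,298),(593,495)],[(0,-.066),(0,.066)],.008)]:
    x,e=fitrect(off,pts,loc,z);P[n]=x;print(n,np.round(x[:2]*1000,1),np.round(np.degrees(x[2]),1),'err',round(e*1000,1))
for n,off,p,z in [('small',L,(688,73),.08),('brown',Rr,(683,123),.092),('large',L,(112,388),.107),('pot',L,(806,357),.074)]:
    print(n,np.round(px2w(c,U(off,p),z)*1000,1))
def T(n,p):
    x=P[n];return x[:2]*1000+R.from_euler('z',x[2]).as_matrix()[:2,:2]@np.array(p)
for n,p in [('smear',(28,-28)),('smear',(-42,-28)),('smear',(24,68.5)),('biopsy',(-36,22)),('biopsy',(20,-64))]: print(n,p,np.round(T(n,p),1))
E
python3 fit.py
```

```text
smear [488.5 208.4] 97.9 err 3.2
biopsy [ 488.6 -204.8] 85.2 err 1.8
slide [558.2 370.8] 156.4 err 35.6
tw [599.3 -62.6] -236.2 err 2.3
pen [ 430.  -369.7] 56.4 err 0.5
small [601.   66.4  80. ]
brown [ 571.5 -365.3   92. ]
large [434.5 361.5 107. ]
pot [451.3   4.6  74. ]
smear (28, -28) [512.4 240. ]
smear (-42, -28) [522.  170.7]
smear (24, 68.5) [417.4 222.8]
biopsy (-36, 22) [ 463.7 -238.9]
biopsy (20, -64) [ 554.1 -190.2]
```

```bash
cat >> h.py <<'E'
def plan(x,y,z,yaw):
    "mm, deg: print rz total, then tool-frame shift after the rotation"
    s=telemetry.read_state(); r=R.from_euler('xyz',s['eef_rot'],degrees=True)
    t=R.from_euler('xyz',[180,0,yaw],degrees=True)
    rv=(r.inv()*t).as_rotvec(degrees=True)
    d=np.array([x,y,z])-np.array(s['tcp_pos'])*1000
    print('t%.1f'%s['t'],'now',np.round(np.array(s['tcp_pos'])*1000,1),'yaw %.1f'%s['eef_rot'][2],'rot',np.round(rv,1),'shift',np.round(t.inv().apply(d),1),'j',np.round(s['joint_pos'],0),'op',round(s['opening']*1000,1))
E
python3 - <<'E'
from h import *
s=load('side');c=load('top')
for uv in [(328,148),(405,148),(345,165),(320,165)]: print(uv,np.round(px2w(s,uv,0),3))
for z in(0,.1,.2): print(z,[np.round(px2w(c,uv,z)[:2],3).tolist() for uv in((152,185),(128,190),(155,100))])
plan(558,371,210,66)
E
```

```text
(328, 148) [0.569 0.518 0.   ]
(405, 148) [0.858 0.519 0.   ]
(345, 165) [0.616 0.351 0.   ]
(320, 165) [0.532 0.351 0.   ]
0 [[0.6, 0.474], [0.586, 0.545], [0.853, 0.477]]
0.1 [[0.585, 0.436], [0.572, 0.501], [0.817, 0.439]]
0.2 [[0.569, 0.398], [0.558, 0.457], [0.782, 0.4]]
t0.1 now [210.8 640.8 209.5] yaw -18.2 rot [  0.1   0.  -84.2] shift [-105.3  426.9   -0.5] j [ 88.  21.   1.  -0. -70. -17.] op 87.3
```

```bash
python3 -m inch '[[[0,0,0,0,0,10.6,1],[0,0,0,0,0,10.6,1],[0,0,0,0,0,10.6,1],[0,0,0,0,0,10.6,1],[0,0,0,0,0,10.6,1]]]'
python3 -m inch '[[[0,0,0,0,0,10.6,1],[0,0,0,0,0,10.6,1],[0,0,0,0,0,10.6,1],[0,0,0,0,0,10.6,1],[0,0,0,0,0,0,1]]]'
python3 -c "
from h import *
plan(558,371,210,-113.6)"
```

```text
t: 0.78
tcp_pos: [0.2109, 0.641, 0.2099]
eef_rot: [180.0, -0.0, -71.6]
contact_force: [-0.3, -0.1, -0.4]
opening: 0.0875
t: 1.4
tcp_pos: [0.2109, 0.641, 0.2099]
eef_rot: [-180.0, -0.0, -113.5]
contact_force: [0.1, -0.0, 0.2]
opening: 0.0876
t1.4 now [210.9 641.  209.9] yaw -113.5 rot [-0.  -0.   0.1] shift [ 1.084e+02 -4.262e+02 -1.000e-01] j [  88.   21.    1.   -0.  -70. -112.] op 87.6
```

```bash
python3 -m inch '[[[10.8,-42.6,0,0,0,0,1],[10.8,-42.6,0,0,0,0,1],[10.8,-42.6,0,0,0,0,1],[10.8,-42.6,0,0,0,0,1],[10.8,-42.6,0,0,0,0,1]]]'
python3 -m inch '[[[10.8,-42.6,0,0,0,0,1],[10.8,-42.6,0,0,0,0,1],[10.8,-42.6,0,0,0,0,1],[10.8,-42.6,0,0,0,0,1],[10.8,-42.6,0,0,0,0,1]]]'
python3 -c "
from h import *
plan(558,371,210,-113.6)
c=snap('wrist','w1.png')"
```

```text
t: 2.02
tcp_pos: [0.3854, 0.5054, 0.2103]
eef_rot: [-180.0, 0.0, -113.3]
contact_force: [0.5, 0.4, -0.4]
opening: 0.0876
t: 2.65
tcp_pos: [0.559, 0.3706, 0.2102]
eef_rot: [180.0, -0.0, -113.3]
contact_force: [-0.2, 0.6, -0.8]
opening: 0.0879
t2.6 now [559.  370.6 210.2] yaw -113.3 rot [ 0.  -0.   0.3] shift [0.1 1.1 0.2] j [ 50.  20.   0.  -0. -70. -73.] op 87.9
```

View pics/w1.png

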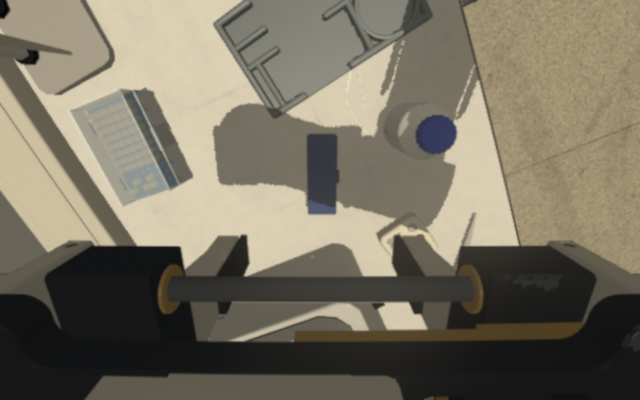

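The wrist view shows the slide box's top face, spanning (307–336, 134–213), directly ahead of the fingers, with the large bottle at (436,134).

Run:
```python
from h import *
c=load('wrist')
P=[px2w(c,u,.032)[:2]*1000 for u in [(307,134),(336,134),(337,214),(307.5,214)]]
print(np.round(P,1)); print('ctr',np.mean(P,0)); d=(P[3]+P[2]-P[0]-P[1]); print('ang',np.degrees(np.arctan2(d[1],d[0])),[np.linalg.norm(P[i]-P[(i+1)%4]) for i in range(4)])
print('large',px2w(c,(436,134),.107))
# precise box mask
im=c['color'].astype(int); m=((im[:,:,2]>im[:,:,0]+15)&(im[:,:,2]>25)).astype(np.uint8); m[:,:250]=0;m[:,370:]=0;m[:110]=0;m[230:]=0
print(cv2.minAreaRect(cv2.findNonZero(m)))
```

```text
[[554.3 318.5]
 [522.4 332.2]
 [560.2 427.4]
 [595.5 412.2]]
ctr [558.12274815 372.56939485]
ang 67.31136829660728 [np.float64(34.71052876887585), np.float64(102.40442356907424), np.float64(38.440423371723035), np.float64(102.36560776012138)]
large [0.43620846 0.36142033 0.107     ]
((321.0, 206.5), (13.0, 26.0), 90.0)
```

```bash
python3 -m inch '[[[-7.5,1.5,20,0,0,0,1],[-7.5,0,40,0,0,0,1],[0,0,40,0,0,0,1],[0,0,30,0,0,0,1],[0,0,15,0,0,0,1]]]'
python3 -m inch '[[[0,0,20,0,0,0,1],[0,0,15,0,0,0,1],[0,0,8,0,0,0,1],[0,0,0,0,0,0,1],[0,0,0,0,0,0,-1]]]'
python3 -m inch '[[[0,0,0,0,0,0,-1],[0,0,0,0,0,0,-1],[0,0,0,0,0,0,-1],[0,0,0,0,0,0,-1],[0,0,0,0,0,0,-1]]]'
python3 -c "
from h import *
plan(558+5.6,372+12.7,110,-113.6)"
```

```text
t: 3.32
tcp_pos: [0.561, 0.3857, 0.0623]
eef_rot: [179.9, -0.2, -113.4]
contact_force: [0.3, 1.2, 0.6]
opening: 0.0875
t: 3.95
tcp_pos: [0.5631, 0.3864, 0.0231]
eef_rot: [-180.0, 0.1, -113.6]
contact_force: [-0.1, -1.5, -0.2]
opening: 0.082
t: 4.58
tcp_pos: [0.5627, 0.386, 0.0223]
eef_rot: [-180.0, -0.0, -113.6]
contact_force: [0.2, 0.1, -0.3]
opening: 0.0333
t4.6 now [562.7 386.   22.3] yaw -113.6 rot [-0. -0. -0.] shift [  0.8  -1.4 -87.7] j [ 51.  30. -10.   0. -49. -74.] op 33.3
```

```bash
python3 -m inch '[[[0,0,0,0,0,0,-1],[0,0,0,0,0,0,-1],[0,0,-5,0,0,0,-1],[0,0,-15,0,0,0,-1],[0,0,0,0,0,0,-1]]]'
python3 -c "
from h import *
plan(558+5.6,372+12.7,110,-113.6)
c=snap('wrist','w2.png')"
```

```text
t: 5.2
tcp_pos: [0.5636, 0.3869, 0.0445]
eef_rot: [-179.9, 0.2, -113.6]
contact_force: [-0.5, -0.6, 0.7]
opening: 0.0002
t5.2 now [563.6 386.9  44.5] yaw -113.6 rot [-0.1  0.2  0. ] shift [  2.1  -0.8 -65.5] j [ 51.  29.  -9.   0. -52. -74.] op 0.2
```

View pics/w2.png

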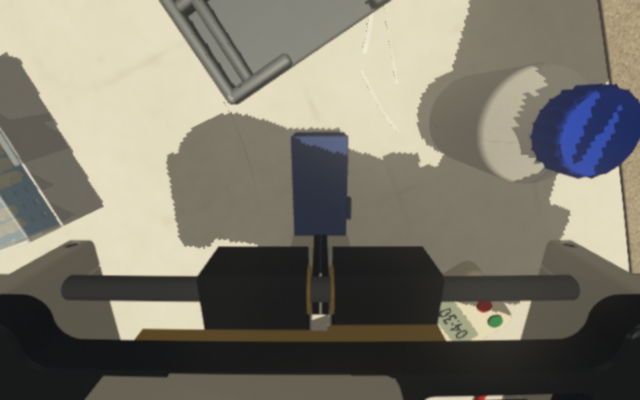

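The fingers closed on nothing. The box sits at (292–348, 133–235), further along tool x than the jaws. I'll compute where it really is.

Run:
```python
from h import *
c=load('wrist'); print(np.round(np.array(c['cam_to_world']),3).tolist())
P=np.array([px2w(c,u,.032)[:2]*1000 for u in [(292,133),(347,133),(346,235),(294,235)]])
print(np.round(P,1),P.mean(0),[round(np.linalg.norm(P[i]-P[(i+1)%4])) for i in range(4)])
print('tip px',w2px(c,np.array([[.5636,.3869,.0305],[.5636,.3869,.0445]])))
t=snap('top')
im=t['color'][165:275,155:315,::-1]; cv2.imwrite('pics/topL2.png',cv2.resize(im,None,fx=5,fy=5,interpolation=cv2.INTER_CUBIC))
```

```text
[[-0.916, -0.38, -0.125, 0.53], [0.4, -0.872, -0.282, 0.31], [-0.002, -0.309, 0.951, 0.22], [0.0, 0.0, 0.0, 1.0]]
[[554.2 319.1]
 [522.2 333.1]
 [549.4 398.8]
 [583.3 384. ]] [552.26176382 358.75434744] [35, 71, 37, 71]
tip px [[321.0218946  227.41780784]
 [321.04904151 235.96415391]]
```

View pics/topL2.png

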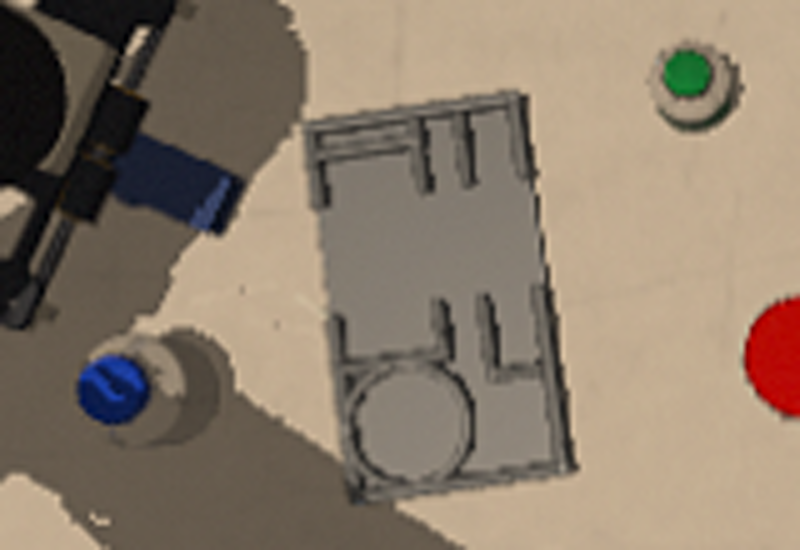

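```bash
python3 -m inch '[[[0,0,-30,0,0,0,-1],[0,0,-50,0,0,0,1],[0,0,-50,0,0,0,1],[0,0,-35,0,0,0,1],[0,0,0,0,0,0,1]]]'
python3 -c "
from h import *
plan(558,372,210,-113.6)
c=snap('wrist')
im=c['color'][90:270,200:400,::-1]
cv2.imwrite('pics/w3.png',cv2.resize(im,None,fx=4,fy=3.3,interpolation=cv2.INTER_CUBIC))"
```

```text
t: 5.92
tcp_pos: [0.5639, 0.387, 0.211]
eef_rot: [-179.9, 0.3, -113.6]
contact_force: [-0.2, 0.8, -0.5]
opening: 0.0348
t5.9 now [563.9 387.  211. ] yaw -113.6 rot [-0.1  0.3  0. ] shift [16.1 -0.6  1. ] j [ 51.  21.   2.   0. -70. -74.] op 34.8
```

View pics/w3.png

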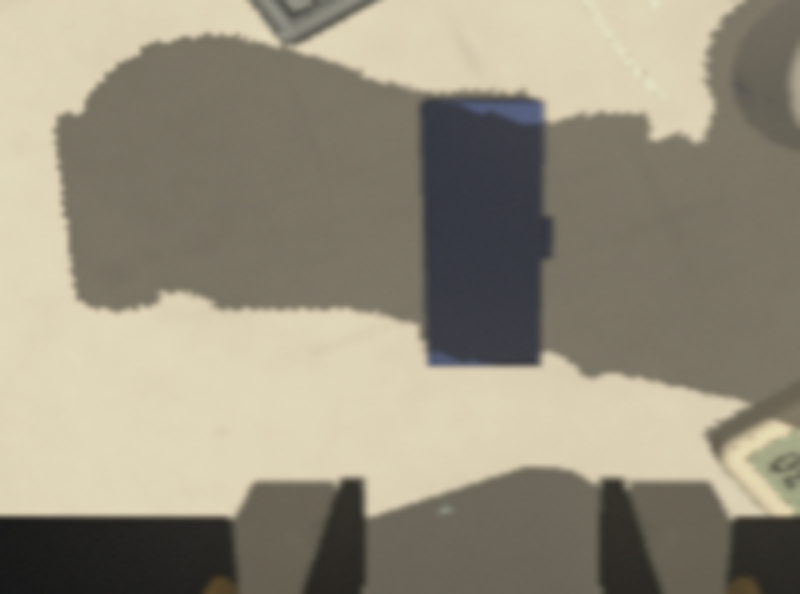

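Run:
```python
from h import *
c=load('wrist')
px=[(305.3,119.7),(335.5,120.3),(335,200.6),(307,200.6)]
for z in(0.0,.032,.064): 
    P=np.array([px2w(c,u,z)[:2]*1000 for u in px]); print(z,P.mean(0).round(1),[round(np.linalg.norm(P[i]-P[(i+1)%4]),1) for i in range(4)])
s=telemetry.read_state(); r=R.from_euler('xyz',s['eef_rot'],degrees=True)
for l in [(0,0,.014),(0,.0174,.014),(0,-.0174,.014),(.0095,.0174,.014),(0,0,-.005)]: print(l,w2px(c,s['tcp_pos']+r.apply(l)).round(0))
T=np.array(c['cam_to_world']); print(r.inv().apply(T[:3,3]-s['tcp_pos']).round(4), (r.inv().as_matrix()@T[:3,:3]).round(3).tolist())
```

```text
0.0 [560.8 379.1] [np.float64(38.9), np.float64(109.2), np.float64(39.3), np.float64(110.0)]
0.032 [558.2 373.4] [np.float64(35.7), np.float64(100.2), np.float64(36.0), np.float64(100.9)]
0.064 [555.7 367.7] [np.float64(32.5), np.float64(91.1), np.float64(32.8), np.float64(91.8)]
(0, 0, 0.014) [[322. 225.]]
(0, 0.0174, 0.014) [[346. 225.]]
(0, -0.0174, 0.014) [[298. 225.]]
(0.0095, 0.0174, 0.014) [[347. 213.]]
(0, 0, -0.005) [[322. 236.]]
[ 0.0826 -0.0008 -0.1779] [[-0.0, 0.951, 0.308], [1.0, -0.001, 0.002], [0.002, 0.308, -0.951]]
```

Run:
```python
from h import *
im=cv2.imread('pics/w2.png')[:,:,::-1]
for v in (225,232,236,240,244,250): print(v,[im[v,u].tolist() for u in (285,300,308,314,320,326,335,345,356)])
c=load('wrist'); s=telemetry.read_state()
T=np.array(c['cam_to_world']).copy(); T[2,3]-=.211-.0445; c['cam_to_world']=T
u=np.array([.394,.919]);v=np.array([.919,-.394]);C=np.array([.5582,.373])
print(w2px(c,[[*(C+u*.0505*a+v*.02*b),.032] for a in(-1,1) for b in(-1,1)]).round(0).tolist())
```

```text
225 [[123, 117, 101], [42, 47, 61], [42, 48, 62], [43, 48, 62], [42, 47, 62], [43, 48, 63], [44, 49, 63], [61, 62, 68], [121, 115, 101]]
232 [[123, 118, 102], [42, 47, 61], [42, 47, 61], [42, 48, 61], [41, 47, 61], [41, 47, 60], [42, 47, 61], [61, 63, 67], [121, 115, 100]]
236 [[122, 116, 101], [88, 85, 76], [89, 85, 76], [44, 44, 44], [34, 35, 41], [41, 41, 42], [89, 85, 77], [93, 88, 79], [121, 115, 100]]
240 [[121, 115, 100], [102, 95, 83], [101, 95, 82], [45, 43, 40], [34, 36, 40], [43, 42, 39], [100, 95, 82], [100, 95, 82], [120, 114, 100]]
244 [[120, 114, 100], [101, 95, 82], [101, 95, 82], [44, 43, 38], [33, 34, 39], [41, 39, 36], [100, 94, 81], [100, 95, 82], [119, 113, 99]]
250 [[30, 30, 30], [30, 30, 30], [61, 58, 51], [36, 35, 32], [32, 34, 39], [35, 33, 30], [30, 30, 31], [29, 29, 29], [31, 32, 32]]
[[351.0, 133.0], [288.0, 134.0], [348.0, 272.0], [294.0, 272.0]]
```

Run:
```python
from h import *
c=snap('side'); s=telemetry.read_state(); r=R.from_euler('xyz',s['eef_rot'],degrees=True)
print(s['tcp_pos'],s['opening'])
o=s['opening']/2
p=w2px(c,[s['tcp_pos']+r.apply(l) for l in [(0,o,.014),(0,-o,.014),(0,0,.014),(0,0,-.052)]]); print(p.round(1))
im=c['color'][40:190,250:450,::-1]; im=cv2.resize(im,None,fx=4,fy=4,interpolation=cv2.INTER_CUBIC)
for q in p: cv2.circle(im,tuple(int(v) for v in (q-[250,40])*4),3,(0,0,255),-1)
cv2.imwrite('pics/s1.png',im)
```

```text
[0.56228958 0.38582054 0.20693528] 0.04297547128299832
[[323.5 104.5]
 [336.1 105.9]
 [329.8 105.2]
 [330.3  84.4]]
```

View pics/s1.png

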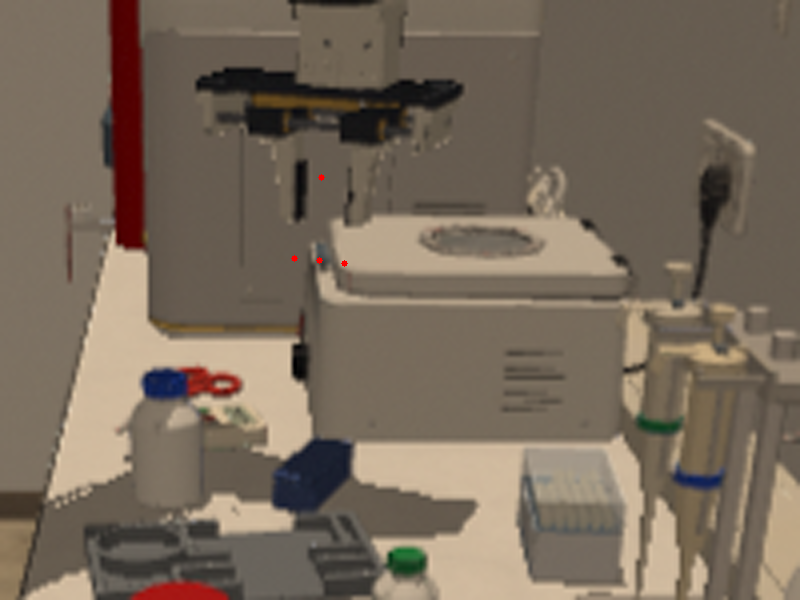

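The side view shows the real fingertips at crop (300–355, 222), about 31 mm above where the reported TCP predicts (row 261). The wrist view agrees, so the fingers passed over the box. I'll allow for about a 31 mm tool-length error and go down in stages, watching the force.

```bash
python3 -m inch '[[[-1,0,35,0,0,0,1],[0,0,40,0,0,0,1],[0,0,40,0,0,0,1],[0,0,40,0,0,0,1],[0,0,20,0,0,0,1]]]'
python3 -m inch '[[[0,0,15,0,0,0,1],[0,0,8,0,0,0,1],[0,0,6,0,0,0,1],[0,0,3,0,0,0,1],[0,0,0,0,0,0,1]]]'
python3 -m inch '[[[0,0,3,0,0,0,1],[0,0,3,0,0,0,1],[0,0,2,0,0,0,1],[0,0,0,0,0,0,1],[0,0,0,0,0,0,-1]]]'
python3 -m inch '[[[0,0,0,0,0,0,-1],[0,0,0,0,0,0,-1],[0,0,0,0,0,0,-1],[0,0,0,0,0,0,-1],[0,0,0,0,0,0,-1]]]'
python3 -m inch '[[[0,0,0,0,0,0,-1],[0,0,0,0,0,0,-1],[0,0,0,0,0,0,-1],[0,0,0,0,0,0,-1],[0,0,0,0,0,0,-1]]]'
```

```text
t: 6.65
tcp_pos: [0.561, 0.3848, 0.0276]
eef_rot: [179.9, -0.3, -113.6]
contact_force: [0.1, -0.1, 0.2]
opening: 0.0869
t: 7.28
tcp_pos: [0.5632, 0.387, 0.0007]
eef_rot: [-180.0, 0.0, -113.6]
contact_force: [-0.5, -0.1, 0.4]
opening: 0.0879
t: 7.9
tcp_pos: [0.5631, 0.3869, -0.0077]
eef_rot: [-180.0, -0.0, -113.6]
contact_force: [0.7, 0.0, -0.8]
opening: 0.0822
t: 8.52
tcp_pos: [0.5631, 0.3869, -0.0077]
eef_rot: [-180.0, 0.0, -113.6]
contact_force: [1.1, 0.7, 0.4]
opening: 0.0359
t: 9.15
tcp_pos: [0.5631, 0.3869, -0.0077]
eef_rot: [-180.0, 0.0, -113.6]
contact_force: [0.1, -2.0, 0.6]
opening: 0.0366
```

Gripped (opening 36.6 mm, matching the 36 mm seen). I'll lift, turn to the slot, and look at the tray.

```bash
python3 -m inch '[[[0,0,-10,0,0,0,-1],[0,0,-25,0,0,0,-1],[0,0,-35,0,0,0,-1],[0,0,-35,0,0,0,-1],[0,0,-35,0,0,0,-1]]]'
python3 -m inch '[[[0,0,0,0,0,9.75,-1],[0,0,0,0,0,9.75,-1],[0,0,0,0,0,9.75,-1],[0,0,0,0,0,9.75,-1],[0,0,0,0,0,9.75,-1]]]'
python3 -m inch '[[[0,0,0,0,0,9.75,-1],[0,0,0,0,0,0,-1],[0,0,0,0,0,0,-1],[0,0,0,0,0,0,-1],[0,0,0,0,0,0,-1]]]'
python3 -c "
from h import *
plan(527.2,243.3,130,-172.1)"
```

```text
t: 9.78
tcp_pos: [0.5629, 0.3867, 0.134]
eef_rot: [180.0, 0.0, -113.6]
contact_force: [-0.2, 0.9, -0.4]
opening: 0.0361
t: 10.4
tcp_pos: [0.5629, 0.3868, 0.1328]
eef_rot: [180.0, 0.0, -162.7]
contact_force: [-0.0, -0.5, -0.4]
opening: 0.0364
t: 11.02
tcp_pos: [0.563, 0.3869, 0.1323]
eef_rot: [-180.0, -0.0, -172.0]
contact_force: [0.1, 0.5, -1.2]
opening: 0.0361
t11.0 now [563.  386.9 132.3] yaw -172.0 rot [-0.  -0.   0.1] shift [  55.2 -137.3    2.3] j [  51.   24.   -4.    0.  -62. -133.] op 36.1
```

```bash
python3 -m inch '[[[11,-27.5,0,0,0,0,-1],[11,-27.5,0,0,0,0,-1],[11,-27.5,0,0,0,0,-1],[11,-27.5,0,0,0,0,-1],[11,-27.5,0,0,0,0,-1]]]'
python3 -m inch '[[[0,0,10,0,0,0,-1],[0,0,20,0,0,0,-1],[0,0,0,0,0,0,-1],[0,0,0,0,0,0,-1],[0,0,0,0,0,0,-1]]]'
python3 -c "
from h import *
plan(527.2,243.3,130,-172.1)
c=snap('wrist','w4.png')"
```

```text
t: 11.65
tcp_pos: [0.5272, 0.2422, 0.1324]
eef_rot: [180.0, 0.0, -172.1]
contact_force: [0.8, 0.1, -1.0]
opening: 0.0362
t: 12.28
tcp_pos: [0.5279, 0.2437, 0.1029]
eef_rot: [180.0, 0.1, -172.1]
contact_force: [0.5, -0.0, -1.2]
opening: 0.0361
t12.3 now [527.9 243.7 102.9] yaw -172.1 rot [0.  0.1 0. ] shift [  0.7  -0.3 -27.1] j [  44.   17.  -20.    0.  -53. -126.] op 36.1
```

View pics/w4.png

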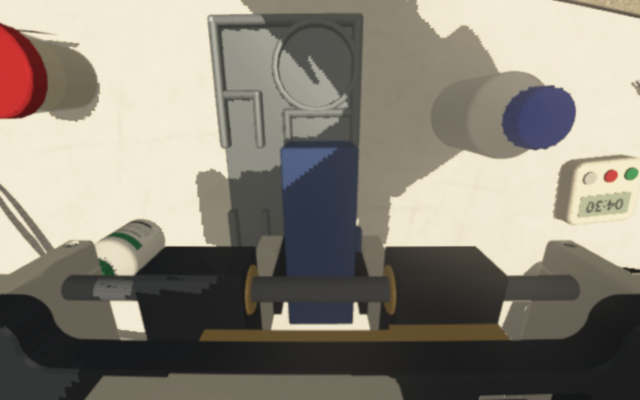

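The wrist view shows the held box spanning (281–357, 143–322) and lying along the tray. The tray's near rim corners are at (209,15) and (362,14), and the well centre is at (313,66).

Run:
```python
from h import *
c=load('wrist')
A=px2w(c,(209,15),.02)[:2]*1000;B=px2w(c,(362,14),.02)[:2]*1000
print('corners',A,B,np.linalg.norm(B-A),'yaw',np.degrees(np.arctan2(*(B-A)[::-1])))
yaw=97.9
M=lambda x,y,p,yw:np.array([x,y])+R.from_euler('z',yw,degrees=True).as_matrix()[:2,:2]@np.array(p)
for yw in(97.0,97.9): print('fit corners',M(488.5,208.4,(-62,108),yw),M(488.5,208.4,(62,108),yw),'well',M(488.5,208.4,(24,68.5),yw))
print('well px',px2w(c,(313,66),.02)*1000)
e=[px2w(c,u,.1426)[:2]*1000 for u in((281,143),(357,143),(354,322),(288,322))]
print('box',np.round(e,1),np.mean(e,0), np.degrees(np.arctan2(*((e[3]+e[2]-e[0]-e[1])[::-1]))),[np.linalg.norm(e[i]-e[(i+1)%4]) for i in range(4)])
```

```text
corners [390.57108562 136.13362345] [373.80952625 255.32573908] 120.3649047675958 yaw 98.00480810309051
fit corners [388.86091491 133.70024951] [373.74911633 256.77597231] well [417.58572437 223.87305762]
fit corners [390.04653982 132.14440231] [373.00341612 254.96757575] well [417.35143266 222.75727571]
well px [416.69017749 222.2236944   20.        ]
box [[465.2 216.6]
 [460.3 251.5]
 [560.7 267.8]
 [566.  230.3]] [513.03775532 241.56180508] 8.482600324556358 [np.float64(35.294794465622715), np.float64(101.72699703171054), np.float64(37.91051170506914), np.float64(101.72145918517147)]
```

```bash
python3 -m inch '[[[1,-1.5,20,0,0,0,-1],[0,0,25,0,0,0,-1],[0,0,20,0,0,0,-1],[0,0,10,0,0,0,-1],[0,0,0,0,0,0,-1]]]'
python3 -m inch '[[[0,0,8,0,0,0,-1],[0,0,8,0,0,0,-1],[0,0,8,0,0,0,-1],[0,0,4,0,0,0,-1],[0,0,0,0,0,0,-1]]]'
python3 -m inch '[[[0,0,1,0,0,0,-1],[0,0,0,0,0,0,-1],[0,0,0,0,0,0,-1],[0,0,0,0,0,0,-1],[0,0,0,0,0,0,-1]]]'
```

```text
t: 12.95
tcp_pos: [0.5266, 0.2414, 0.0271]
eef_rot: [-180.0, -0.0, -172.1]
contact_force: [0.7, 0.6, -1.0]
opening: 0.0366
t: 13.58
tcp_pos: [0.5266, 0.2413, -0.0011]
eef_rot: [-180.0, -0.0, -172.1]
contact_force: [0.2, 0.7, -1.0]
opening: 0.0361
t: 14.2
tcp_pos: [0.5268, 0.2415, -0.0016]
eef_rot: [180.0, 0.0, -172.1]
contact_force: [0.1, -0.5, -1.5]
opening: 0.0362
```

```bash
python3 -m inch '[[[0,0,0,0,0,0,0.3],[0,0,0,0,0,0,0.3],[0,0,0,0,0,0,0.3],[0,0,0,0,0,0,0.3],[0,0,-8,0,0,0,0.3]]]'
python3 -m inch '[[[0,0,-25,0,0,0,0.3],[0,0,-40,0,0,0,0.3],[0,0,-45,0,0,0,0.3],[0,0,-45,0,0,0,0.3],[0,0,0,0,0,10.4,0.3]]]'
python3 -m inch '[[[0,0,0,0,0,10.4,-0.2],[0,0,0,0,0,10.4,-0.2],[0,0,0,0,0,10.4,-0.2],[0,0,0,0,0,0,-0.2],[0,0,0,0,0,0,-0.2]]]'
python3 -c "
from h import *
plan(430,-369.7,162,146.3)"
```

```text
t: 14.82
tcp_pos: [0.5263, 0.2412, 0.006]
eef_rot: [-180.0, -0.1, -172.1]
contact_force: [0.9, -0.8, -0.5]
opening: 0.0571
t: 15.45
tcp_pos: [0.5287, 0.2429, 0.1664]
eef_rot: [179.7, 0.4, 177.3]
contact_force: [-0.1, -0.1, 0.3]
opening: 0.057
t: 16.08
tcp_pos: [0.5267, 0.2415, 0.1616]
eef_rot: [180.0, 0.0, 146.5]
contact_force: [0.1, 0.5, -0.2]
opening: 0.0353
t16.1 now [526.7 241.5 161.6] yaw 146.5 rot [0.  0.  0.2] shift [-2.587e+02 -5.621e+02 -4.000e-01] j [  44.   14.  -16.    0.  -61. -167.] op 35.3
```

```bash
python3 -m inch '[[[-17.2,-37.5,0,0,0,0,-0.2],[-17.2,-37.5,0,0,0,0,-0.2],[-17.2,-37.5,0,0,0,0,-0.2],[-17.2,-37.5,0,0,0,0,-0.2],[-17.2,-37.5,0,0,0,0,-0.2]]]'
python3 -m inch '[[[-17.2,-37.5,0,0,0,0,-0.2],[-17.2,-37.5,0,0,0,0,-0.2],[-17.2,-37.5,0,0,0,0,-0.2],[-17.2,-37.5,0,0,0,0,-0.2],[-17.2,-37.5,0,0,0,0,-0.2]]]'
python3 -m inch '[[[-17.2,-37.5,0,0,0,0,-0.2],[-17.2,-37.5,0,0,0,0,-0.2],[-17.2,-37.5,0,0,0,0,-0.2],[-17.2,-37.5,0,0,0,0,-0.2],[-17.2,-37.5,0,0,0,0,-0.2]]]'
python3 -m inch '[[[0,0,0,0,0,0,-0.2],[0,0,0,0,0,0,-0.2],[0,0,0,0,0,0,-0.2],[0,0,0,0,0,0,-0.2],[0,0,0,0,0,0,-0.2]]]'
python3 -c "
from h import *
plan(430,-369.7,162,146.3)
c=snap('wrist','w5.png');snap('top')"
```

```text
t: 16.7
tcp_pos: [0.4938, 0.0366, 0.1616]
eef_rot: [180.0, 0.0, 146.5]
contact_force: [1.1, -0.7, 0.3]
opening: 0.0352
t: 17.32
tcp_pos: [0.4614, -0.1672, 0.1616]
eef_rot: [180.0, 0.0, 146.5]
contact_force: [0.6, 0.6, 0.0]
opening: 0.0354
t: 17.95
tcp_pos: [0.4288, -0.371, 0.1614]
eef_rot: [-180.0, 0.0, 146.5]
contact_force: [0.9, 0.8, 0.1]
opening: 0.0353
t: 18.58
tcp_pos: [0.4294, -0.3691, 0.1615]
eef_rot: [180.0, 0.0, 146.4]
contact_force: [-0.8, -0.1, -0.3]
opening: 0.0351
t18.6 now [ 429.4 -369.1  161.5] yaw 146.4 rot [0.  0.  0.1] shift [-0.8 -0.1 -0.5] j [ -21.   13.  -17.    0.  -60. -103.] op 35.1
```

View pics/w5.png

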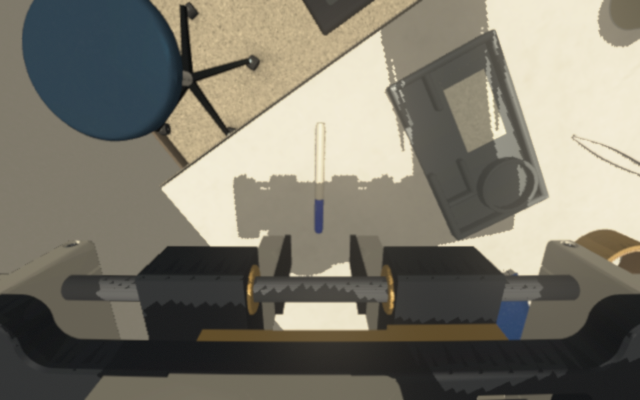

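The wrist view shows the pen from (320,123) to (319,232), centred between the jaws, and the biopsy tray at right.

Run:
```python
from h import *
c=load('wrist')
a=px2w(c,(320.5,123),.008)*1000;b=px2w(c,(319.5,233),.008)*1000
print(a,b,(a+b)/2,np.linalg.norm(a-b),np.degrees(np.arctan2(*((a-b)[:2][::-1]))))
m=(a+b)/2; plan(m[0],m[1],-14,146.5)
print('biopsy near cor',[px2w(c,u,.02)[:2]*1000 for u in((495,31),(387,90),(458,240),(548,195))],'well',px2w(c,(507,185),.02)*1000)
im=load('top')['color'][165:275,155:315,::-1]; cv2.imwrite('pics/topL3.png',cv2.resize(im,None,fx=5,fy=5,interpolation=cv2.INTER_CUBIC))
```

```text
[ 377.0487127  -333.45819381    8.        ] [ 486.63475719 -407.85212087    8.        ] [ 431.84173495 -370.65515734    8.        ] 132.45209523177306 145.82886249129265
t18.7 now [ 429.3 -369.3  161.4] yaw 146.3 rot [ 0.   0.  -0.2] shift [ -2.8   0.3 175.4] j [ -21.   13.  -17.    0.  -60. -103.] op 34.8
biopsy near cor [array([ 397.43435981, -140.86074638]), array([ 386.73313377, -257.69729947]), array([ 582.99191543, -270.29036371]), array([ 589.65246415, -157.07351718])] well [ 551.26680015 -193.16116602   20.        ]
```

View pics/topL3.png

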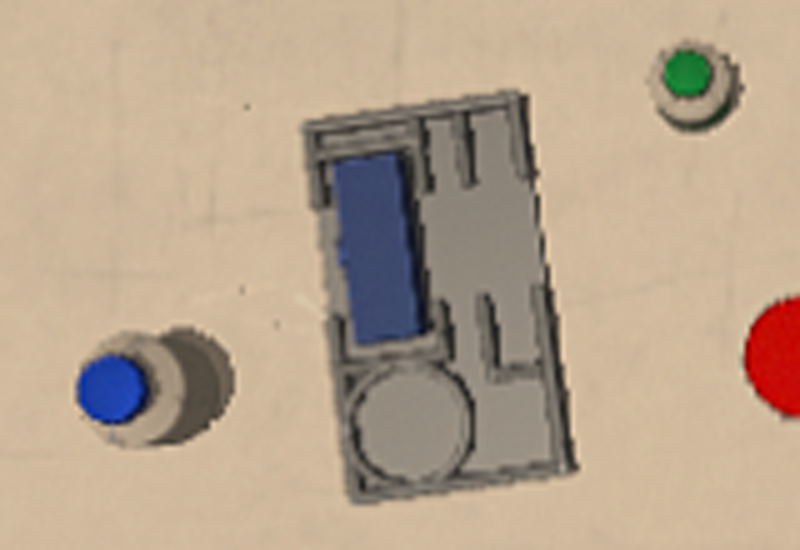

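Slide box seated squarely in its slot (top crop 335–425, 150–345). Now down onto the pen.

```bash
python3 -m inch '[[[-2.8,0.5,30,0,0,0,-0.2],[0,0,45,0,0,0,-0.2],[0,0,45,0,0,0,-0.2],[0,0,30,0,0,0,-0.2],[0,0,10,0,0,0,-0.2]]]'
python3 -m inch '[[[0,0,5,0,0,0,-0.2],[0,0,3,0,0,0,-0.2],[0,0,2,0,0,0,-0.2],[0,0,2,0,0,0,-0.2],[0,0,0,0,0,0,-0.2]]]'
python3 -m inch '[[[0,0,1,0,0,0,-0.2],[0,0,1,0,0,0,-0.2],[0,0,0,0,0,0,-0.2],[0,0,0,0,0,0,-0.2],[0,0,0,0,0,0,-1]]]'
python3 -m inch '[[[0,0,0,0,0,0,-1],[0,0,0,0,0,0,-1],[0,0,0,0,0,0,-1],[0,0,0,0,0,0,-1],[0,0,0,0,0,0,-1]]]'
```

```text
t: 19.3
tcp_pos: [0.4307, -0.3702, -0.0005]
eef_rot: [-180.0, -0.2, 146.3]
contact_force: [-0.2, 0.2, 0.9]
opening: 0.035
t: 19.92
tcp_pos: [0.4318, -0.3708, -0.0105]
eef_rot: [180.0, 0.0, 146.3]
contact_force: [-1.1, -0.6, -0.9]
opening: 0.0349
t: 20.55
tcp_pos: [0.4317, -0.3708, -0.0127]
eef_rot: [180.0, 0.0, 146.3]
contact_force: [0.0, -0.3, 0.1]
opening: 0.0296
t: 21.18
tcp_pos: [0.4317, -0.3708, -0.0127]
eef_rot: [-180.0, 0.0, 146.3]
contact_force: [1.0, -0.6, 0.4]
opening: 0.0107
```

```bash
python3 -m inch '[[[0,0,-10,0,0,0,-1],[0,0,-35,0,0,0,-1],[0,0,-45,0,0,0,-1],[0,0,-45,0,0,0,-1],[0,0,-35,0,0,0,-1]]]'
python3 -c "
from h import *
plan(522,170.7,160,-172.1)"
```

```text
t: 21.8
tcp_pos: [0.432, -0.371, 0.1602]
eef_rot: [180.0, 0.1, 146.3]
contact_force: [1.2, 1.0, 0.2]
opening: 0.0108
t21.8 now [ 432.  -371.   160.2] yaw 146.3 rot [ -0.    0.1 -41.6] shift [-1.636e+02  5.242e+02  2.000e-01] j [ -21.   13.  -17.    0.  -60. -103.] op 10.8
```

```bash
python3 -m inch '[[[0,0,0,0,0,-10.4,-1],[0,0,0,0,0,-10.4,-1],[0,0,0,0,0,-10.4,-1],[0,0,0,0,0,-10.4,-1],[-11.7,37.4,0,0,0,0,-1]]]'
python3 -m inch '[[[-11.7,37.4,0,0,0,0,-1],[-11.7,37.4,0,0,0,0,-1],[-11.7,37.4,0,0,0,0,-1],[-11.7,37.4,0,0,0,0,-1],[-11.7,37.4,0,0,0,0,-1]]]'
python3 -m inch '[[[-11.7,37.4,0,0,0,0,-1],[-11.7,37.4,0,0,0,0,-1],[-11.7,37.4,0,0,0,0,-1],[-11.7,37.4,0,0,0,0,-1],[-11.7,37.4,0,0,0,0,-1]]]'
python3 -m inch '[[[-11.7,37.4,0,0,0,0,-1],[-11.7,37.4,0,0,0,0,-1],[-11.7,37.4,0,0,0,0,-1],[0,0,0,0,0,0,-1],[0,0,0,0,0,0,-1]]]'
python3 -c "
from h import *
plan(522,170.7,-6.7,-172.1)
snap('wrist','w6.png')"
```

```text
t: 22.42
tcp_pos: [0.438, -0.333, 0.1577]
eef_rot: [-180.0, 0.0, -172.1]
contact_force: [1.4, 0.6, 0.6]
opening: 0.0108
t: 23.05
tcp_pos: [0.4705, -0.1376, 0.1581]
eef_rot: [-180.0, 0.1, -172.1]
contact_force: [1.4, -0.6, -0.7]
opening: 0.0106
t: 23.68
tcp_pos: [0.5028, 0.0557, 0.1582]
eef_rot: [180.0, 0.1, -172.1]
contact_force: [1.3, 0.2, -0.2]
opening: 0.0104
t: 24.3
tcp_pos: [0.5218, 0.1702, 0.1575]
eef_rot: [-180.0, -0.0, -172.1]
contact_force: [0.4, -0.3, 0.0]
opening: 0.0108
t24.3 now [521.8 170.2 157.5] yaw -172.1 rot [-0. -0.  0.] shift [ -0.3   0.4 164.2] j [  39.   11.  -20.   -0.  -59. -121.] op 10.8
```

View pics/w6.png

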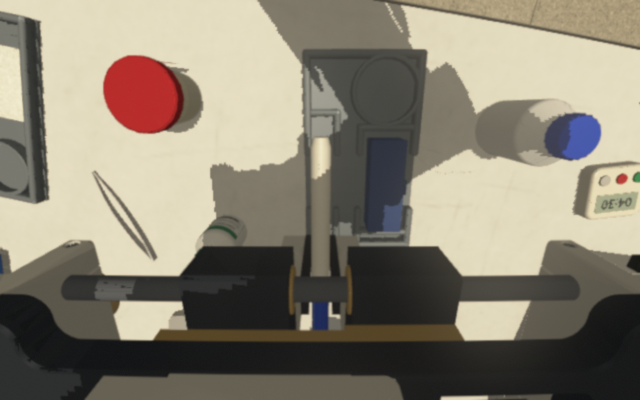

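Pen held, tip at (320,137), over its slot; the forceps are also visible, (96,172)–(154,258).

```bash
python3 - <<'E'
from h import *
c=load('wrist')
p=px2w(c,(320,137),.178)[:2]*1000; tx=np.array([-.9905,-.1374]); ty=np.array([-.1374,.9905]); d=p-[521.8,170.2]; print('pen end in tool',d@tx,d@ty)
print('expected slot near end wall', w2px(c,[[*((np.array([522,170.7])+tx*72)/1000),.006]]), 'pen end @final',w2px(c,[[*((np.array([522,170.7])+tx*66)/1000),.012]]))
a=px2w(c,(96,172),.005)*1000;b=px2w(c,(154,259),.005)*1000;print('tw',(a+b)/2,np.linalg.norm(a-b),np.degrees(np.arctan2(*((b-a)[:2][::-1]))))
E
python3 -m inch '[[[0,0.5,30,0,0,0,-1],[0,0,45,0,0,0,-1],[0,0,40,0,0,0,-1],[0,0,20,0,0,0,-1],[0,0,0,0,0,0,-1]]]'
```

```text
pen end in tool 66.55378780231376 -0.07219971895015832
expected slot near end wall [[320.73177724 115.31743592]] pen end @final [[320.73293358 121.30011463]]
tw [602.52823367 -59.7617287    5.        ] 124.77912501243581 31.11904774588764
t: 24.98
tcp_pos: [0.521, 0.1692, 0.0212]
eef_rot: [-179.9, -0.2, -172.2]
contact_force: [-0.3, -0.3, 1.1]
opening: 0.0109
```

```bash
python3 -m inch '[[[0,0,6,0,0,0,-1],[0,0,8,0,0,0,-1],[0,0,8,0,0,0,-1],[0,0,5,0,0,0,-1],[0,0,0,0,0,0,-1]]]'
python3 -m inch '[[[0,0,1.5,0,0,0,-1],[0,0,0,0,0,0,-1],[0,0,0,0,0,0,-1],[0,0,0,0,0,0,-0.3],[0,0,0,0,0,0,-0.3]]]'
python3 -m inch '[[[0,0,0,0,0,0,-0.3],[0,0,0,0,0,0,-0.3],[0,0,-15,0,0,0,-0.3],[0,0,-40,0,0,0,-0.3],[0,0,-40,0,0,0,-0.3]]]'
```

```text
t: 25.6
tcp_pos: [0.5217, 0.1707, -0.0052]
eef_rot: [-180.0, -0.0, -172.1]
contact_force: [0.2, -0.2, -1.0]
opening: 0.0106
t: 26.22
tcp_pos: [0.5221, 0.1709, -0.0061]
eef_rot: [180.0, 0.0, -172.1]
contact_force: [0.9, 0.4, -0.2]
opening: 0.0254
t: 26.85
tcp_pos: [0.522, 0.1708, 0.0907]
eef_rot: [-180.0, 0.0, -172.1]
contact_force: [1.6, -0.1, 1.1]
opening: 0.0306
```

```bash
python3 -c "
from h import *
plan(571.5,-365.3,150,-172.1)"
```

```text
t26.9 now [522.  170.8  90.7] yaw -172.1 rot [-0.  0.  0.] shift [  24.6 -537.8  -59.3] j [  39.   15.  -24.    0.  -51. -121.] op 30.6
```

```bash
python3 -m inch '[[[0,0,-30,0,0,0,1],[0,0,-30,0,0,0,1],[1.9,-41.4,0,0,0,0,1],[1.9,-41.4,0,0,0,0,1],[1.9,-41.4,0,0,0,0,1]]]'
python3 -m inch '[[[1.9,-41.4,0,0,0,0,1],[1.9,-41.4,0,0,0,0,1],[1.9,-41.4,0,0,0,0,1],[1.9,-41.4,0,0,0,0,1],[1.9,-41.4,0,0,0,0,1]]]'
python3 -m inch '[[[1.9,-41.4,0,0,0,0,1],[1.9,-41.4,0,0,0,0,1],[1.9,-41.4,0,0,0,0,1],[1.9,-41.4,0,0,0,0,1],[1.9,-41.4,0,0,0,0,1]]]'
python3 -m inch '[[[0,0,0,0,0,0,1],[0,0,0,0,0,0,1],[0,0,0,0,0,0,1],[0,0,0,0,0,0,1],[0,0,0,0,0,0,1]]]'
python3 - <<'E'
from h import *
plan(571.5,-365.3,13,-172.1)
t=snap('top');
c=snap('wrist','w7.png')
a=t['color'][165:275,155:315,::-1];cv2.imwrite('pics/topL4.png',np.hstack([cv2.resize(a,None,fx=3.5,fy=3.5,interpolation=cv2.INTER_CUBIC)]))
h=cv2.cvtColor(c['color'],cv2.COLOR_RGB2HSV)
m=((h[:,:,0]<14)&(h[:,:,1]>190)&(h[:,:,2]>100)).astype(np.uint8)
n,l,s,ce=cv2.connectedComponentsWithStats(m)
for i in range(1,n):
    if s[i,4]>100: print(s[i],ce[i],px2w(c,ce[i],.092)*1000)
E
```

```text
t: 27.48
tcp_pos: [0.5335, 0.046, 0.1502]
eef_rot: [180.0, 0.1, -172.1]
contact_force: [1.2, 0.3, -0.2]
opening: 0.0754
t: 28.1
tcp_pos: [0.5525, -0.1607, 0.1501]
eef_rot: [-180.0, 0.1, -172.1]
contact_force: [-0.1, 0.8, 0.3]
opening: 0.0877
t: 28.72
tcp_pos: [0.5714, -0.367, 0.1501]
eef_rot: [-180.0, 0.0, -172.1]
contact_force: [1.1, 0.2, 0.5]
opening: 0.0876
t: 29.35
tcp_pos: [0.5717, -0.3651, 0.1491]
eef_rot: [-180.0, 0.0, -172.1]
contact_force: [0.4, 0.2, -0.3]
opening: 0.0872
t29.4 now [ 571.7 -365.1  149.1] yaw -172.1 rot [-0.  0.  0.] shift [  0.2  -0.2 136.1] j [-16.  23.  -4.   0. -63. -66.] op 87.2
```

View pics/w7.png

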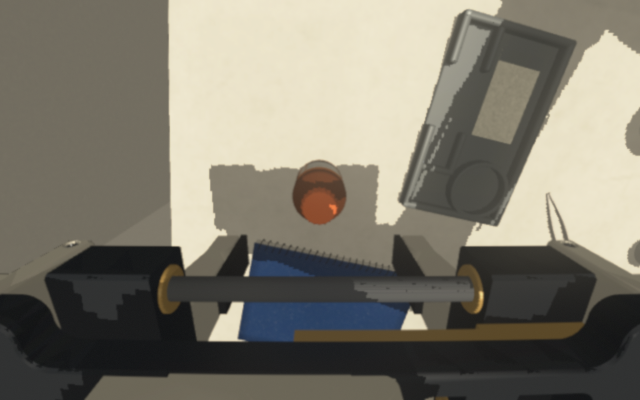

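The wrist view shows the brown bottle centred between the jaws, cap at (320,207), with the biopsy tray corners at (468,12), (576,40), (497,225) and (402,202).

Run:
```python
from h import *
c=load('wrist')
h=cv2.cvtColor(c['color'],cv2.COLOR_RGB2HSV)[185:230,295:350]
print(h[22,25],h[10,25])
print(px2w(c,(320,207),.092)*1000)
Q=np.array([px2w(c,u,.02)[:2]*1000 for u in((468,11),(576,40),(498,225),(401,202))]);print(Q.round(1),Q.mean(0),'yaw',np.degrees(np.arctan2(*((Q[1]-Q[0])+(Q[2]-Q[3]))[::-1])))
print('well',px2w(c,(475,187),.02)*1000)
```

```text
[  9 167 142] [ 10 164 146]
[ 571.92840953 -365.34590831   92.        ]
[[ 387.6 -252.5]
 [ 394.7 -141.4]
 [ 591.  -156.5]
 [ 579.2 -273.7]] [ 488.15825887 -206.03990317] yaw 85.26016022923953
well [ 550.97060127 -196.73749518   20.        ]
```

```bash
python3 -m inch '[[[0,0,20,0,0,0,1],[0,0,35,0,0,0,1],[0,0,35,0,0,0,1],[0,0,20,0,0,0,1],[0,0,10,0,0,0,1]]]'
python3 -m inch '[[[0,0,8,0,0,0,1],[0,0,6,0,0,0,1],[0,0,0,0,0,0,1],[0,0,0,0,0,0,-1],[0,0,0,0,0,0,-1]]]'
python3 -m inch '[[[0,0,0,0,0,0,-1],[0,0,0,0,0,0,-1],[0,0,0,0,0,0,-1],[0,0,0,0,0,0,-1],[0,0,0,0,0,0,-1]]]'
python3 -c "
from h import *
plan(571.5,-365.3,15,-172.1)"
```

```text
t: 30.08
tcp_pos: [0.5709, -0.3653, 0.0274]
eef_rot: [180.0, -0.1, -172.1]
contact_force: [-0.4, 0.9, 0.9]
opening: 0.0877
t: 30.7
tcp_pos: [0.5718, -0.3657, 0.0153]
eef_rot: [-180.0, 0.0, -172.1]
contact_force: [-0.6, -0.3, 0.2]
opening: 0.0731
t: 31.32
tcp_pos: [0.5715, -0.3657, 0.0149]
eef_rot: [-180.0, 0.0, -172.1]
contact_force: [0.3, -0.0, 1.2]
opening: 0.0505
t31.3 now [ 571.5 -365.7   14.9] yaw -172.1 rot [-0.  0. -0.] shift [-0.   0.4 -0.1] j [-16.  30. -11.   0. -48. -66.] op 50.5
```

```bash
python3 -m inch '[[[0,0,-10,0,0,0,-1],[0,0,-25,0,0,0,-1],[0,0,-35,0,0,0,-1],[0,0,-35,0,0,0,-1],[0,0,-35,0,0,0,-1]]]'
python3 -c "
from h import *
plan(416.9,222.4,155,-172.1)"
```

```text
t: 31.95
tcp_pos: [0.5711, -0.3654, 0.1562]
eef_rot: [180.0, -0.0, -172.1]
contact_force: [0.1, 0.7, -1.8]
opening: 0.0507
t31.9 now [ 571.1 -365.4  156.2] yaw -172.1 rot [ 0. -0. -0.] shift [ 71.9 603.4   1.2] j [-16.  23.  -3.  -0. -64. -66.] op 50.7
```

```bash
python3 -m inch '[[[2,18,0,0,0,0,-1],[4.6,38.8,0,0,0,0,-1],[4.6,38.8,0,0,0,0,-1],[4.6,38.8,0,0,0,0,-1],[4.6,38.8,0,0,0,0,-1]]]'
python3 -m inch '[[[4.6,38.8,0,0,0,0,-1],[4.6,38.8,0,0,0,0,-1],[4.6,38.8,0,0,0,0,-1],[4.6,38.8,0,0,0,0,-1],[4.6,38.8,0,0,0,0,-1]]]'
python3 -m inch '[[[4.6,38.8,0,0,0,0,-1],[4.6,38.8,0,0,0,0,-1],[4.6,38.8,0,0,0,0,-1],[4.6,38.8,0,0,0,0,-1],[4.6,38.8,0,0,0,0,-1]]]'
python3 -m inch '[[[4.6,38.8,0,0,0,0,-1],[2,8,0,0,0,0,-1],[0,0,0,0,0,0,-1],[0,0,0,0,0,0,-1],[0,0,0,0,0,0,-1]]]'
python3 -c "
from h import *
plan(416.9,222.4,155,-172.1)"
```

```text
t: 32.58
tcp_pos: [0.526, -0.1952, 0.154]
eef_rot: [180.0, -0.1, -172.1]
contact_force: [1.1, 0.3, -1.6]
opening: 0.0505
t: 33.2
tcp_pos: [0.4765, -0.0066, 0.1542]
eef_rot: [180.0, -0.1, -172.1]
contact_force: [0.2, -0.2, -1.9]
opening: 0.051
t: 33.83
tcp_pos: [0.4271, 0.182, 0.1542]
eef_rot: [-180.0, -0.1, -172.1]
contact_force: [0.8, -1.3, -1.9]
opening: 0.0508
t: 34.45
tcp_pos: [0.4157, 0.2257, 0.1547]
eef_rot: [-180.0, -0.0, -172.2]
contact_force: [0.2, -0.1, -1.9]
opening: 0.0508
t34.5 now [415.7 225.7 154.7] yaw -172.2 rot [-0.  -0.  -0.1] shift [-0.7 -3.5 -0.3] j [  52.    4.  -29.   -0.  -57. -135.] op 50.8
```

```bash
python3 -m inch '[[[-0.7,-3.5,20,0,0,0,-1],[0,0,35,0,0,0,-1],[0,0,35,0,0,0,-1],[0,0,20,0,0,0,-1],[0,0,0,0,0,0,-1]]]'
python3 -m inch '[[[0,0,0,0,0,0,-1],[0,0,6,0,0,0,-1],[0,0,6,0,0,0,-1],[0,0,6,0,0,0,-1],[0,0,0,0,0,0,-1]]]'
python3 -m inch '[[[0,0,4,0,0,0,-1],[0,0,2,0,0,0,-1],[0,0,0,0,0,0,-1],[0,0,0,0,0,0,-1],[0,0,0,0,0,0,-1]]]'
python3 -c "
from h import *
plan(416.9,222.4,21,-172.1)"
```

```text
t: 35.08
tcp_pos: [0.4163, 0.2218, 0.0436]
eef_rot: [-179.9, -0.1, -172.2]
contact_force: [0.6, -0.5, -1.1]
opening: 0.0505
t: 35.7
tcp_pos: [0.4165, 0.2229, 0.0262]
eef_rot: [-180.0, -0.0, -172.1]
contact_force: [0.2, 0.0, -1.6]
opening: 0.0509
t: 36.33
tcp_pos: [0.4169, 0.2233, 0.0209]
eef_rot: [180.0, 0.0, -172.1]
contact_force: [1.1, 0.6, -0.0]
opening: 0.0506
t36.3 now [416.9 223.3  20.9] yaw -172.1 rot [ 0.  0. -0.] shift [ 0.2 -0.9 -0.1] j [  52.   14.  -38.    0.  -38. -134.] op 50.6
```

Force z went to about 0, so the bottle is resting in the well. I'll release, rise, and head to the forceps.

```bash
python3 -m inch '[[[0,0,0,0,0,0,0.6],[0,0,0,0,0,0,0.6],[0,0,0,0,0,0,0.6],[0,0,0,0,0,0,0.6],[0,0,-10,0,0,0,0.6]]]'
python3 -m inch '[[[0,0,-25,0,0,0,0.6],[0,0,-35,0,0,0,0.6],[0,0,-35,0,0,0,0.6],[0,0,-35,0,0,0,0],[0,0,0,0,0,-8,0]]]'
python3 -m inch '[[[0,0,0,0,0,-9,0],[0,0,0,0,0,-9,0],[0,0,0,0,0,0,0],[0,0,0,0,0,0,0],[0,0,0,0,0,0,0]]]'
python3 -c "
from h import *
plan(601-7,-61-4,160,-146.3)
s=load('side')
for u in((413,250),(413,235)): print(px2w(s,u,0)*1000)"
```

```text
t: 36.95
tcp_pos: [0.4164, 0.2227, 0.0306]
eef_rot: [-179.9, -0.1, -172.1]
contact_force: [0.3, 0.2, 0.9]
opening: 0.07
t: 37.58
tcp_pos: [0.4182, 0.2245, 0.1645]
eef_rot: [179.8, 0.3, -163.9]
contact_force: [0.3, 0.3, -0.4]
opening: 0.0556
t: 38.2
tcp_pos: [0.4168, 0.2232, 0.1609]
eef_rot: [180.0, 0.0, -146.2]
contact_force: [-0.0, 0.0, 0.7]
opening: 0.0438
t38.2 now [416.8 223.2 160.9] yaw -146.2 rot [0.  0.  0.1] shift [  12.5 -338.1    0.9] j [  52.    4.  -28.    0.  -58. -108.] op 43.8
[ 723.75190966 -157.56313228    0.        ]
[739.25795721 -93.82918074   0.        ]
```

```bash
python3 -m inch '[[[1.4,-37.6,0,0,0,0,0],[1.4,-37.6,0,0,0,0,0],[1.4,-37.6,0,0,0,0,0],[1.4,-37.6,0,0,0,0,0],[1.4,-37.6,0,0,0,0,0]]]'
python3 -m inch '[[[1.4,-37.6,0,0,0,0,0],[1.4,-37.6,0,0,0,0,0],[1.4,-37.6,0,0,0,0,0],[1.4,-37.6,0,0,0,0,0],[0,0,0,0,0,0,0]]]'
python3 -m inch '[[[0,0,0,0,0,0,0],[0,0,0,0,0,0,0],[0,0,0,0,0,0,0],[0,0,0,0,0,0,0],[0,0,0,0,0,0,0]]]'
python3 -c "
from h import *
plan(601-7,-61-4,160,-146.3)
c=snap('wrist','w8.png');t=snap('top')
a=cv2.resize(c['color'][100:250,200:440,::-1],(800,500),interpolation=cv2.INTER_CUBIC)
cv2.imwrite('pics/w8c.png',a)
print(w2px(c,[[.601,-.061,.005]]), w2px(t,[[.601,-.061,.005]]))
"
```

```text
t: 38.83
tcp_pos: [0.5164, 0.0622, 0.1608]
eef_rot: [-180.0, -0.0, -146.2]
contact_force: [0.9, 0.8, -0.3]
opening: 0.0438
t: 39.45
tcp_pos: [0.5958, -0.0667, 0.16]
eef_rot: [180.0, -0.1, -146.3]
contact_force: [-0.3, 0.5, 0.3]
opening: 0.0437
t: 40.08
tcp_pos: [0.5951, -0.0644, 0.1609]
eef_rot: [-180.0, 0.0, -146.1]
contact_force: [-0.0, 0.3, -0.4]
opening: 0.044
t40.1 now [595.1 -64.4 160.9] yaw -146.1 rot [-0.   0.   0.2] shift [1.2 0.1 0.9] j [ 13.  15. -13.  -0. -61. -69.] op 44.0
[[320.12867741 184.19561627]] [[339.29076462 183.41121208]]
```

View pics/w8c.png

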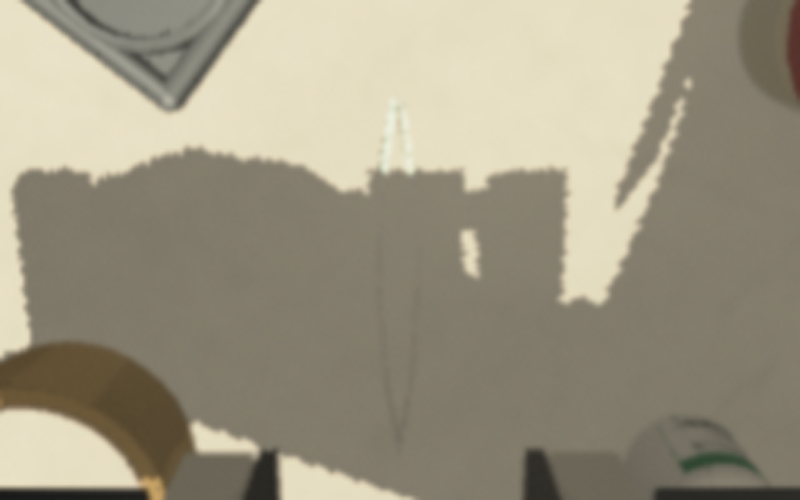

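The crop shows the forceps from (394,97) to (399,450), nearly aligned with the tool.

Run:
```python
from h import *
c=load('wrist')
a=px2w(c,(318.3,129),.005)*1000;b=px2w(c,(319.6,235.2),.005)*1000;m=(a+b)/2
print(m,np.linalg.norm(a-b),np.degrees(np.arctan2(*((a-b)[:2][::-1]))))
t=np.degrees(np.arctan2(*((a-b)[:2][::-1]))); u=(a-b)/np.linalg.norm(a-b)
g=m+8*u; plan(g[0],g[1],-13,t)
```

```text
[602.70390701 -61.48290863   5.        ] 129.82645874902676 -145.4923436281655
t40.2 now [595.1 -64.6 160.8] yaw -146.1 rot [-0.   0.  -0.6] shift [ -0.   -1.8 173.8] j [ 12.  15. -13.   0. -61. -69.] op 44.2
```

```bash
python3 -m inch '[[[0,-1.8,30,0,0,-0.6,0],[0,0,45,0,0,0,0],[0,0,45,0,0,0,0],[0,0,30,0,0,0,0],[0,0,10,0,0,0,0]]]'
python3 -m inch '[[[0,0,5,0,0,0,-0.2],[0,0,3,0,0,0,-0.2],[0,0,3,0,0,0,-0.2],[0,0,2,0,0,0,-0.2],[0,0,0,0,0,0,-0.2]]]'
python3 -m inch '[[[0,0,1,0,0,0,-0.2],[0,0,1,0,0,0,-0.2],[0,0,0,0,0,0,-0.2],[0,0,0,0,0,0,-1],[0,0,0,0,0,0,-1]]]'
python3 -m inch '[[[0,0,0,0,0,0,-1],[0,0,0,0,0,0,-1],[0,0,0,0,0,0,-1],[0,0,0,0,0,0,-1],[0,0,0,0,0,0,-1]]]'
```

```text
t: 40.8
tcp_pos: [0.5949, -0.0664, -0.0011]
eef_rot: [179.9, -0.2, -145.5]
contact_force: [-0.4, 0.1, 0.9]
opening: 0.0439
t: 41.42
tcp_pos: [0.5962, -0.0662, -0.012]
eef_rot: [-180.0, 0.0, -145.5]
contact_force: [-0.3, 0.3, -0.4]
opening: 0.035
t: 42.05
tcp_pos: [0.5961, -0.0662, -0.0142]
eef_rot: [-180.0, 0.0, -145.5]
contact_force: [-0.2, -0.7, -0.5]
opening: 0.0202
t: 42.68
tcp_pos: [0.5961, -0.0662, -0.0142]
eef_rot: [180.0, 0.0, -145.5]
contact_force: [-0.1, 0.3, 0.7]
opening: 0.0155
```

```bash
python3 -m inch '[[[0,0,-10,0,0,0,-1],[0,0,-35,0,0,0,-1],[0,0,-45,0,0,0,-1],[0,0,-45,0,0,0,-1],[0,0,-30,0,0,0,-1]]]'
python3 -m inch '[[[0,0,0,0,0,9.8,-1],[0,0,0,0,0,9.8,-1],[0,0,0,0,0,9.8,-1],[0,0,0,0,0,9.9,-1],[0,0,0,0,0,0,-1]]]'
python3 -c "
from h import *
plan(455.5,-238.7,150,175.2)"
```

```text
t: 43.3
tcp_pos: [0.5968, -0.0662, 0.1541]
eef_rot: [-179.9, 0.2, -145.5]
contact_force: [0.9, 0.5, -0.8]
opening: 0.0151
t: 43.92
tcp_pos: [0.5961, -0.0662, 0.1514]
eef_rot: [180.0, 0.0, 175.3]
contact_force: [-0.2, 0.0, -0.8]
opening: 0.0153
t43.9 now [596.1 -66.2 151.4] yaw 175.3 rot [0.  0.  0.1] shift [ 125.6 -183.6    1.4] j [  12.   16.  -14.    0.  -60. -107.] op 15.3
```

```bash
python3 -m inch '[[[25.1,-36.7,0,0,0,0,-1],[25.1,-36.7,0,0,0,0,-1],[25.1,-36.7,0,0,0,0,-1],[25.1,-36.7,0,0,0,0,-1],[25.1,-36.7,0,0,0,0,-1]]]'
python3 -m inch '[[[0,0,20,0,0,0,-1],[0,0,30,0,0,0,-1],[0,0,0,0,0,0,-1],[0,0,0,0,0,0,-1],[0,0,0,0,0,0,-1]]]'
python3 - <<'E'
from h import *
plan(455.5,-238.7,-8.2,175.2)
c=snap('wrist','w9.png')
# forceps near-end check: predicted pixel and slot end walls
s=telemetry.read_state();r=R.from_euler('xyz',s['eef_rot'],degrees=True)
print('pred tip',w2px(c,s['tcp_pos']+r.apply([.056,0,-.0092-.0])).round(1))
cv2.imwrite('pics/w9c.png',cv2.resize(c['color'][20:260,220:460,::-1],(600,600),interpolation=cv2.INTER_CUBIC))
E
```

```text
t: 44.55
tcp_pos: [0.4547, -0.2395, 0.1513]
eef_rot: [-180.0, 0.0, 175.5]
contact_force: [0.6, -0.6, 0.0]
opening: 0.0156
t: 45.18
tcp_pos: [0.4566, -0.2386, 0.102]
eef_rot: [-180.0, 0.1, 175.3]
contact_force: [1.0, -0.8, -0.1]
opening: 0.0151
t45.2 now [ 456.6 -238.6  102. ] yaw 175.3 rot [-0.   0.1  0.1] shift [  1.1  -0.2 110.2] j [ -6.  11. -28.   0. -51. -89.] op 15.1
pred tip [[320.  153.2]]
```

View pics/w9c.png

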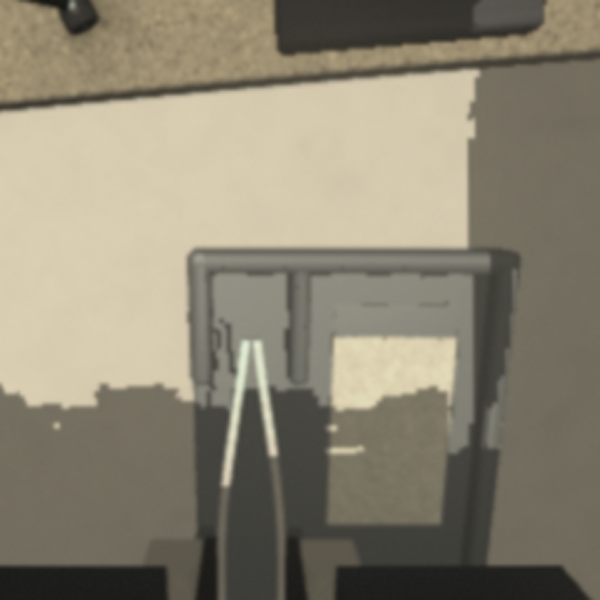

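The forceps tip at crop (250,342) is centred between the slot walls (212–288) and matches the prediction. Lowering.

```bash
python3 -m inch '[[[1,0,20,0,0,0,-1],[0,0,30,0,0,0,-1],[0,0,25,0,0,0,-1],[0,0,10,0,0,0,-1],[0,0,0,0,0,0,-1]]]'
python3 -m inch '[[[0,0,7,0,0,0,-1],[0,0,7,0,0,0,-1],[0,0,7,0,0,0,-1],[0,0,2,0,0,0,-1],[0,0,0,0,0,0,-1]]]'
python3 -m inch '[[[0,0,1.5,0,0,0,-1],[0,0,0,0,0,0,-1],[0,0,0,0,0,0,-1],[0,0,0,0,0,0,-0.2],[0,0,0,0,0,0,-0.2]]]'
python3 -m inch '[[[0,0,0,0,0,0,-0.2],[0,0,0,0,0,0,-0.2],[0,0,-15,0,0,0,-0.2],[0,0,-40,0,0,0,-0.2],[0,0,-40,0,0,0,-0.2]]]'
python3 -c "
from h import *
c=load('top')
c=snap('top')
im=cv2.cvtColor(c['color'],cv2.COLOR_RGB2HSV)[172:190,280:306]
m=((im[:,:,0]>55)&(im[:,:,0]<85)&(im[:,:,1]>100)).astype(np.uint8)
p=cv2.findNonZero(m)[:,0].mean(0)+[280,172];print(p,m.sum(),px2w(c,p,.08)*1000)
plan(600,66,150,175.2)"
```

```text
t: 45.85
tcp_pos: [0.4547, -0.2384, 0.0158]
eef_rot: [-180.0, -0.0, 175.2]
contact_force: [-0.1, -0.4, 0.1]
opening: 0.0154
t: 46.48
tcp_pos: [0.4546, -0.2385, -0.0074]
eef_rot: [-180.0, -0.0, 175.2]
contact_force: [0.4, -0.3, -0.3]
opening: 0.0152
t: 47.1
tcp_pos: [0.4547, -0.2384, -0.0088]
eef_rot: [180.0, 0.0, 175.2]
contact_force: [0.0, 0.3, 0.2]
opening: 0.0296
t: 47.72
tcp_pos: [0.4545, -0.2385, 0.0882]
eef_rot: [-180.0, -0.0, 175.2]
contact_force: [1.1, 0.4, 0.4]
opening: 0.0349
[291.93939394 179.15151515] 66 [601.17304332  67.13548222  80.        ]
t47.8 now [ 457.6 -239.4   93.7] yaw 175.3 rot [-0.1  0.4  0.1] shift [-116.4  316.3  -56.3] j [ -6.  12. -29.   0. -49. -89.] op 34.9
```

```bash
python3 -m inch '[[[0,0,-30,0,0,0,1],[0,0,-30,0,0,0,1],[-12.9,35.1,0,0,0,0,1],[-12.9,35.1,0,0,0,0,1],[-12.9,35.1,0,0,0,0,1]]]'
python3 -m inch '[[[-12.9,35.1,0,0,0,0,1],[-12.9,35.1,0,0,0,0,1],[-12.9,35.1,0,0,0,0,1],[-12.9,35.1,0,0,0,0,1],[-12.9,35.1,0,0,0,0,1]]]'
python3 -m inch '[[[-12.9,35.1,0,0,0,0,1],[0,0,0,0,0,0,1],[0,0,0,0,0,0,1],[0,0,0,0,0,0,1],[0,0,0,0,0,0,1]]]'
python3 - <<'E'
from h import *
c=snap('wrist','w10.png')
h=cv2.cvtColor(c['color'],cv2.COLOR_RGB2HSV)
print(w2px(c,[[.601,.067,.08]]))
m=((h[:,:,0]>50)&(h[:,:,0]<90)&(h[:,:,1]>90)).astype(np.uint8)
n,l,s,ce=cv2.connectedComponentsWithStats(m)
for i in range(1,n):
    if s[i,4]>60: print(s[i],ce[i],px2w(c,ce[i],.08)*1000)
plan(601,67,9,175.2)
E
```

```text
t: 48.4
tcp_pos: [0.5025, -0.1358, 0.1475]
eef_rot: [180.0, 0.1, 175.2]
contact_force: [1.0, 0.9, 0.3]
opening: 0.0796
t: 49.02
tcp_pos: [0.5814, 0.0339, 0.1473]
eef_rot: [180.0, 0.1, 175.2]
contact_force: [-0.4, 0.4, 0.9]
opening: 0.088
t: 49.65
tcp_pos: [0.5966, 0.0659, 0.1466]
eef_rot: [180.0, 0.0, 175.1]
contact_force: [0.1, 0.3, -0.2]
opening: 0.0876
[[321.76936386 207.54859976]]
t49.7 now [596.7  66.  146.5] yaw 175.1 rot [ 0.   0.  -0.1] shift [ -4.2   1.4 137.5] j [  25.   16.  -14.   -0.  -59. -120.] op 87.6
```

Run:
```python
from h import *
c=load('wrist'); im=c['color'].astype(int)
m=((im[:,:,1]>im[:,:,0]+8)&(im[:,:,1]>im[:,:,2]+5)).astype(np.uint8)
n,l,s,ce=cv2.connectedComponentsWithStats(m)
for i in range(1,n):
    if s[i,4]>40: print(s[i],ce[i].round(1),(px2w(c,ce[i],.08)*1000).round(1))
print([im[v,321].tolist() for v in range(190,226,5)])
```

```text
[308 193  29  29 656] [321.7 207.1] [600.6  67.   80. ]
[[124, 118, 103], [51, 68, 47], [54, 79, 53], [53, 78, 52], [52, 77, 51], [52, 76, 50], [54, 76, 52], [120, 114, 99]]
```

The small bottle's cap is confirmed at (600.6, 67.0). Grasping with the tips about 26 mm up.

```bash
python3 -m inch '[[[-4,1.4,20,0,0,0,1],[0,0,35,0,0,0,1],[0,0,35,0,0,0,1],[0,0,25,0,0,0,1],[0,0,10,0,0,0,1]]]'
python3 -m inch '[[[0,0,8,0,0,0,1],[0,0,5,0,0,0,1],[0,0,0,0,0,0,1],[0,0,0,0,0,0,-1],[0,0,0,0,0,0,-1]]]'
python3 -m inch '[[[0,0,0,0,0,0,-1],[0,0,0,0,0,0,-1],[0,0,0,0,0,0,-1],[0,0,0,0,0,0,-1],[0,0,0,0,0,0,-1]]]'
python3 -m inch '[[[0,0,0,0,0,0,-1],[0,0,-10,0,0,0,-1],[0,0,-25,0,0,0,-1],[0,0,-40,0,0,0,-1],[0,0,-40,0,0,0,-1]]]'
python3 -c "
from h import *
plan(553.2,-191.2,120,175.2)"
```

```text
t: 50.32
tcp_pos: [0.6, 0.067, 0.0198]
eef_rot: [-179.9, -0.1, 175.2]
contact_force: [-0.1, 0.2, 0.3]
opening: 0.0878
t: 50.95
tcp_pos: [0.6012, 0.0678, 0.0088]
eef_rot: [180.0, 0.0, 175.2]
contact_force: [0.1, 0.2, -1.0]
opening: 0.0728
t: 51.58
tcp_pos: [0.6009, 0.0677, 0.0083]
eef_rot: [-180.0, -0.0, 175.2]
contact_force: [0.4, -0.2, 0.7]
opening: 0.0428
t: 52.2
tcp_pos: [0.6005, 0.0675, 0.1247]
eef_rot: [-180.0, -0.0, 175.2]
contact_force: [0.4, -0.2, -1.9]
opening: 0.0424
t52.2 now [600.5  67.5 124.7] yaw 175.2 rot [-0. -0. -0.] shift [  25.5 -261.8    4.7] j [  25.   18.  -15.   -0.  -57. -120.] op 42.4
```

```bash
python3 -m inch '[[[3.2,-32.7,0,0,0,0,-1],[3.2,-32.7,0,0,0,0,-1],[3.2,-32.7,0,0,0,0,-1],[3.2,-32.7,0,0,0,0,-1],[3.2,-32.7,0,0,0,0,-1]]]'
python3 -m inch '[[[3.2,-32.7,0,0,0,0,-1],[3.2,-32.7,0,0,0,0,-1],[3.2,-32.7,0,0,0,0,-1],[0,0,30,0,0,0,-1],[0,0,20,0,0,0,-1]]]'
python3 -m inch '[[[0,0,10,0,0,0,-1],[0,0,0,0,0,0,-1],[0,0,0,0,0,0,-1],[0,0,0,0,0,0,-1],[0,0,0,0,0,0,-1]]]'
python3 - <<'E'
from h import *
plan(553.2,-191.2,14.3,175.2)
c=snap('wrist'); im=c['color'].astype(int)
m=((im[:,:,1]>im[:,:,0]+8)&(im[:,:,1]>im[:,:,2]+5)).astype(np.uint8)
n,l,s,ce=cv2.connectedComponentsWithStats(m)
z=(telemetry.read_state()['tcp_pos'][2]+.080-.0083)
for i in range(1,n):
    if s[i,4]>40: print(s[i],ce[i].round(1),(px2w(c,ce[i],z)*1000).round(1))
E
```

```text
t: 52.82
tcp_pos: [0.5708, -0.0949, 0.1238]
eef_rot: [180.0, 0.0, 175.2]
contact_force: [-0.7, -0.0, -1.8]
opening: 0.0428
t: 53.45
tcp_pos: [0.5527, -0.1914, 0.0727]
eef_rot: [180.0, -0.0, 175.1]
contact_force: [0.3, 0.5, -2.6]
opening: 0.0428
t: 54.08
tcp_pos: [0.5538, -0.1908, 0.0638]
eef_rot: [180.0, 0.1, 175.2]
contact_force: [-0.6, -0.4, -1.5]
opening: 0.0428
t54.1 now [ 553.8 -190.8   63.8] yaw 175.2 rot [ 0.   0.1 -0. ] shift [ 0.6 -0.5 49.5] j [  0.  20. -21.   0. -49. -95.] op 42.8
[282 226  72  28 435] [317.4 233.9] [ 519.3 -188.8  135.4]
[309 272  24   5  90] [320.7 274.5] [ 537.8 -189.1  135.4]
[ 291  302   60   28 1425] [320.5 314.1] [ 557.6 -190.8  135.4]
```

```bash
python3 -m inch '[[[0.5,-0.5,10,0,0,0,-1],[0,0,10,0,0,0,-1],[0,0,8,0,0,0,-1],[0,0,6,0,0,0,-1],[0,0,0,0,0,0,-1]]]'
python3 -m inch '[[[0,0,5,0,0,0,-1],[0,0,5,0,0,0,-1],[0,0,3,0,0,0,-1],[0,0,2,0,0,0,-1],[0,0,0,0,0,0,-1]]]'
python3 -m inch '[[[0,0,0.5,0,0,0,-1],[0,0,0,0,0,0,-1],[0,0,0,0,0,0,-1],[0,0,0,0,0,0,-1],[0,0,0,0,0,0,-1]]]'
```

```text
t: 54.75
tcp_pos: [0.5525, -0.1913, 0.0285]
eef_rot: [-180.0, -0.1, 175.2]
contact_force: [-0.3, -0.1, -1.8]
opening: 0.0429
t: 55.38
tcp_pos: [0.5531, -0.1913, 0.0143]
eef_rot: [-180.0, 0.0, 175.2]
contact_force: [-0.8, -0.3, -2.3]
opening: 0.0424
t: 56.0
tcp_pos: [0.5531, -0.1914, 0.0142]
eef_rot: [-180.0, 0.0, 175.2]
contact_force: [-2.1, 1.8, 6.4]
opening: 0.0431
```

Contact at floor height (6.4 N). Release, rise, clear the view, then check numerically.

```bash
python3 -m inch '[[[0,0,0,0,0,0,0.4],[0,0,0,0,0,0,0.4],[0,0,0,0,0,0,0.4],[0,0,0,0,0,0,0.4],[0,0,-10,0,0,0,0.4]]]'
python3 -m inch '[[[0,0,-25,0,0,0,0.4],[0,0,-40,0,0,0,0.4],[0,0,-40,0,0,0,0.4],[0,0,-40,0,0,0,0.4],[0,0,0,0,0,0,0.4]]]'
python3 -m inch '[[[0,40,0,0,0,0,0.4],[0,40,0,0,0,0,0.4],[0,40,0,0,0,0,0.4],[0,40,0,0,0,0,0.4],[0,40,0,0,0,0,0.4]]]'
python3 - <<'E'
from h import *
plan(553.2,-191.2,14.3,175.2)
t=snap('top','top_end.png'); s=snap('side','side_end.png'); old=cv2.imread('pics/top0.png')[:,:,::-1].astype(int)
h=cv2.cvtColor(t['color'],cv2.COLOR_RGB2HSV)
def find(lo,hi,smin,vmin,roi,z,n):
    x0,y0,x1,y1=roi; q=h[y0:y1,x0:x1]
    m=((q[:,:,0]>=lo)&(q[:,:,0]<=hi)&(q[:,:,1]>smin)&(q[:,:,2]>vmin)).astype(np.uint8)
    p=cv2.findNonZero(m)
    if p is None: print(n,None);return
    c=p[:,0].mean(0)+[x0,y0]; print(n,len(p),c.round(1),(px2w(t,c,z)*1000).round(1), [round(v,1) for v in cv2.minAreaRect(p)[1]])
find(3,14,200,120,(200,200,275,270),.098,'brown cap want 417,223')
find(50,90,100,40,(365,175,420,225),.086,'small cap want 554,-191')
find(105,130,90,40,(215,185,250,240),.038,'slide want 512,240')
find(105,130,150,60,(160,225,200,255),.107,'large was 434.5,361.5')
find(0,6,180,100,(295,215,340,260),.074,'pot was 451,5')
find(170,179,180,100,(295,215,340,260),.074,'pot')
find(105,130,90,40,(245,180,275,240),.013,'pen cap')
c=t['color']; print('pen/forceps rows');
for n,P in (('pen slot',[[.522+a*.9905,.1707+a*.1374,.012] for a in np.linspace(-.075,.075,11)]),('forceps',[[.4635-.0075*0+a*.9965,-.2394-a*.0837,.012] for a in np.linspace(-.075,.075,11)])):
    print(n,[c[int(round(v)),int(round(u))].tolist() for u,v in w2px(t,P)])
E
```

```text
t: 56.62
tcp_pos: [0.5523, -0.1913, 0.0234]
eef_rot: [-180.0, -0.1, 175.2]
contact_force: [0.5, 0.2, -0.8]
opening: 0.0613
t: 57.25
tcp_pos: [0.5551, -0.1917, 0.1734]
eef_rot: [-180.0, 0.4, 175.2]
contact_force: [-0.4, -0.6, 0.2]
opening: 0.0614
t: 57.88
tcp_pos: [0.5694, 0.0092, 0.1687]
eef_rot: [-180.0, -0.0, 175.2]
contact_force: [0.2, 0.4, -0.4]
opening: 0.0616
t57.9 now [569.4   9.2 168.7] yaw 175.2 rot [-0. -0. -0.] shift [  -0.7 -201.1  154.4] j [  21.   12.  -16.   -0.  -61. -115.] op 61.6
brown cap want 417,223 None
small cap want 554,-191 67 [390.  196.8] [ 552.6 -190.1   86. ] [8.0, 8.0]
slide want 512,240 67 [236.4 220.8] [494.4 220.6  38. ] [21.3, 3.0]
large was 434.5,361.5 5 [171.2 244. ] [429.8 376.7 107. ] [4.1, 0.7]
pot was 451,5 421 [316.1 235.6] [452.5   3.7  74. ] [23.3, 21.0]
pot 1 [307. 239.] [443.5  27.6  74. ] [0.0, 0.0]
pen cap 13 [254.4 202.2] [548.1 175.7  13. ] [3.0, 3.0]
pen/forceps rows
pen slot [[115, 107, 99], [222, 194, 154], [237, 228, 184], [185, 177, 142], [120, 105, 84], [124, 109, 87], [125, 111, 90], [20, 28, 61], [60, 46, 34], [74, 56, 44], [81, 62, 46]]
forceps [[123, 117, 107], [139, 132, 119], [128, 121, 112], [128, 120, 110], [139, 131, 120], [136, 128, 119], [126, 119, 110], [126, 120, 110], [115, 108, 101], [173, 155, 137], [111, 105, 97]]
```

```bash
python3 -m inch '[[[0,-38,0,0,0,0,0.4],[0,-38,0,0,0,0,0.4],[0,-38,0,0,0,0,0.4],[0,-38,0,0,0,0,0.4],[0,-38,0,0,0,0,0.4]]]'
python3 -m inch '[[[0,-38,0,0,0,0,0.4],[0,-38,0,0,0,0,0.4],[0,-38,0,0,0,0,0.4],[0,-38,0,0,0,0,0.4],[0,-38,0,0,0,0,0.4]]]'
python3 - <<'E'
from h import *
t=snap('top','top_end2.png')
h=cv2.cvtColor(t['color'],cv2.COLOR_RGB2HSV)
def find(lo,hi,smin,vmin,roi,z,n):
    x0,y0,x1,y1=roi; q=h[y0:y1,x0:x1]
    m=((q[:,:,0]>=lo)&(q[:,:,0]<=hi)&(q[:,:,1]>smin)&(q[:,:,2]>vmin)).astype(np.uint8)
    k,l,s,ce=cv2.connectedComponentsWithStats(m)
    if k<2: print(n,None);return
    i=1+s[1:,4].argmax(); p=cv2.findNonZero((l==i).astype(np.uint8)); c=ce[i]+[x0,y0]
    r=cv2.minAreaRect(p); print(n,len(p),c.round(1),(px2w(t,c,z)*1000).round(1),np.round(r[1],1),round(r[2],1))
find(3,16,190,100,(205,205,270,270),.098,'brown cap want 417,223')
find(105,130,90,40,(215,185,250,240),.038,'slide want 512,240')
find(105,130,150,60,(160,225,200,255),.107,'large was 434.5,361.5')
find(0,6,180,100,(295,215,340,260),.074,'pot was 451,5')
find(105,130,100,40,(246,180,275,240),.013,'pen cap')
c=t['color']; P=lambda x,y,dx,dy,n:[[x+a*dx,y+a*dy,.016] for a in np.linspace(-.08,.08,n)]
for u,v in w2px(t,P(.522,.1707,.9905,.1374,17)):
    print(int(u),int(v),c[int(round(v)),int(round(u))-5:int(round(u))+6].mean(1).astype(int) if 0 else c[int(round(v)),int(round(u))-4:int(round(u))+5].mean(1).astype(int).tolist())
E
```

```text
t: 58.6
tcp_pos: [0.5531, -0.1828, 0.1687]
eef_rot: [180.0, -0.0, 175.2]
contact_force: [-0.4, -0.0, -0.2]
opening: 0.0615
t: 59.22
tcp_pos: [0.5371, -0.3721, 0.1686]
eef_rot: [180.0, -0.0, 175.2]
contact_force: [0.6, 0.1, -0.7]
opening: 0.0615
brown cap want 417,223 127 [230.5 249. ] [417.4 223.9  98. ] [12. 11.] 90.0
slide want 512,240 485 [230.3 214.3] [512.1 237.7  38. ] [36.5 14.3] 82.4
large was 434.5,361.5 135 [177.  242.5] [433.7 361.4 107. ] [12.  12.7] 45.0
pot was 451,5 444 [315.5 235.7] [452.    5.3  74. ] [22.6 23.3] 45.0
pen cap 58 [253.9 196.1] [565.1 177.2  13. ] [14.4  3.8] 81.9
259 240 [102, 108, 120, 112, 115, 111, 118, 91, 115]
259 236 [143, 145, 144, 150, 130, 123, 147, 116, 95]
258 232 [142, 141, 161, 198, 182, 126, 133, 101, 112]
258 229 [113, 141, 124, 177, 212, 161, 74, 145, 99]
257 225 [138, 139, 146, 190, 187, 134, 53, 113, 109]
257 222 [140, 138, 113, 176, 214, 170, 77, 143, 104]
256 218 [137, 136, 142, 186, 194, 134, 51, 141, 138]
256 214 [137, 136, 121, 174, 212, 173, 90, 136, 138]
255 211 [134, 133, 145, 186, 190, 133, 48, 139, 137]
255 207 [134, 134, 118, 171, 209, 176, 105, 113, 136]
255 204 [134, 135, 88, 146, 141, 105, 91, 134, 134]
254 200 [132, 137, 81, 90, 62, 74, 137, 136, 119]
254 197 [131, 136, 99, 69, 59, 94, 40, 118, 109]
253 193 [132, 135, 84, 120, 75, 83, 51, 101, 114]
253 190 [111, 134, 105, 77, 79, 95, 41, 133, 106]
252 186 [75, 74, 76, 98, 114, 132, 135, 98, 110]
252 183 [175, 176, 171, 171, 169, 170, 136, 113, 121]
```

Run:
```python
from h import *
a=cv2.imread('pics/side0.png').astype(int);b=cv2.imread('pics/side_end.png').astype(int);c=load('side')
for n,(u,v) in (('slot',(-36,22)),):
  r=R.from_euler('z',85.2,degrees=True).as_matrix()[:2,:2]
  for y in range(-62,92,12):
    P=[[*((np.array([488.4,-205.4])+r@np.array([x,u*0+22+y-22]))/1000),.013] for x in range(-48,-23,4)]
    q=w2px(c,P).round().astype(int); print(y,[(int(a[k[1],k[0]].mean()),int(b[k[1],k[0]].mean())) for k in q])
```

```text
-62 [(82, 83), (96, 96), (95, 96), (98, 99), (98, 99), (98, 98), (98, 99)]
-50 [(97, 99), (93, 95), (89, 90), (89, 91), (81, 82), (72, 74), (67, 68)]
-38 [(93, 95), (99, 101), (97, 101), (98, 102), (70, 113), (52, 78), (54, 55)]
-26 [(87, 89), (101, 102), (95, 98), (98, 127), (70, 116), (53, 91), (54, 68)]
-14 [(82, 83), (100, 102), (95, 125), (97, 114), (70, 97), (50, 114), (54, 87)]
-2 [(98, 99), (98, 99), (98, 115), (97, 107), (97, 98), (98, 96), (97, 113)]
10 [(98, 100), (97, 102), (97, 128), (98, 115), (97, 99), (98, 125), (98, 115)]
22 [(97, 100), (96, 100), (98, 112), (98, 94), (98, 98), (98, 124), (98, 114)]
34 [(97, 96), (98, 102), (98, 113), (98, 91), (98, 100), (97, 126), (97, 114)]
46 [(97, 90), (97, 126), (98, 115), (98, 100), (98, 100), (98, 127), (98, 98)]
58 [(96, 97), (99, 111), (97, 104), (97, 98), (98, 126), (51, 53), (55, 56)]
70 [(88, 89), (100, 101), (98, 112), (97, 119), (70, 83), (52, 54), (54, 56)]
82 [(82, 84), (100, 102), (95, 127), (98, 114), (70, 71), (51, 53), (54, 54)]
```

The forceps show as two prongs along the whole slot (local y −38 to 82+), slightly skewed but inside it. Everything is in place and the arm is clear, so I'm handing in.

```bash
python3 -c "
from h import *
print(telemetry.read_state()['contact_force'],job_done())"
```

```text
the job is handed in; nothing more can be done
[ 1.89012045 -2.53305288  1.10193274] None
```

Both kits are made up and handed in at about 59 s. I filled them in the order you listed: slide box, pen and brown bottle in the smear tray, then forceps and small white bottle in the biopsy tray.

- **A problem on the way:** the first grasp at the slide box closed on air. The side and wrist cameras showed the real fingertips about 31 mm higher than the reported tool position implied. I allowed for that and every later grasp held.
- **Placements:**

| Item | Last check | Result |
|---|---|---|
| Slide box | Final top picture | Within about 2 mm of its slot centre |
| Brown bottle cap | Final top picture | Within about 1 mm of its well centre |
| Small bottle cap | Top picture after release | Within about 2 mm of its well centre |
| Pen | Final top picture | Lies along its slot |
| Forceps | Side picture | Inside their slot, slightly skewed |

- **Left alone:** the large white bottle and the pot measured within about 1 mm of where they started.
- **Seating on the floor:** I judged this mainly from the release heights and, for the bottles, the change in contact force. I did not measure it separately. For the pen, forceps and small bottle, the final checks used pixel values only, because all 16 pictures had been viewed.
- **Disagreements:** the jaws read 36 mm on the 40 mm slide box, and 1–2 mm under nominal on the bottles. My estimates of the small bottle's well differed by up to 6 mm in y (up to 3 mm in x) between cameras. I used the fitted tray pose, and the bottle went down to floor height. The last force reading, about 3 N with the arm in free air, looks like sensor noise.

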